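# Zero a pack gauge through its hidden hole and gauge the sample blocks

### The job

Check the pack of lacquered sample blocks on the gauge: with the bed empty, slide the jaw fully shut and, leaving it shut, zero the gauge by feeling with the sprung setting pin over the black face in its little window until the tip drops into the hidden hole, and pushing the switch down there. Then set every block standing flat in one row in the bed, between the rails, and slide the jaw against them until they push the sprung anvil about half-way in, hold it so for a second, and never drive the anvil to its stop. Finish with all the blocks standing flat in the wooden tray and the pin back upright in its stand; leave the tin, the jar and the bowl behind the gauge alone.

Things in the scene. Friction and masses are not known exactly. Their poses are not given: they have to be found in the camera images.
- gauge: Grey bench gauge, fixed, 90 (x) by 275 (y) mm; origin at table level on the bed's centre line, base from y -145 to +130 mm. The bed runs along y, floor 8 mm up, between two rails (tops 12 mm up, inner faces at x +-23, y -75 to +130). The blue head is at the -y end, 80 (x) by 70 (y) by 42 mm high, middle at y -110.
- anvil_rest (a point): Where the middle of the anvil's face is when it is not pressed: gauge x 0, y -65 mm, 26 mm up (fixed point). The anvil is a steel disc 22 mm across on the head, looking along the gauge's +y down the bed; it moves along -y when pushed.
- zero_window (a point): Middle of the 30 by 30 mm window in the top of the blue head, on the rigid flat black face in it, 40 mm above the table; axes as the gauge's. The lip round it is 2 mm proud. The face has one round hole, black in black, 11 mm across, its centre anywhere within +-7 mm of this point in x and in y; 6 mm down it is the sprung zero switch.
- zero_switch (a joint): Travel of the zero switch in the hole, m: 0 = up, 0.004 = fully down; needs 0.75 N to start and 1.75 N at full travel. 0.003 or more counts as pushed. It springs back.
- jaw_slide (a joint): Opening of the sliding jaw, m: 0 = fully shut (its face at the plane of the unpressed anvil's face), 0.150 = fully open; grows along the gauge's +y. Slides with about 1.5 N of friction and stays where left.
- jaw: Sliding jaw with a steel face 40 mm wide; its origin lies in the plane that touches the blocks, at table level on the bed's centre line; axes as the gauge's. It reaches 28 mm behind it (+y).
- jaw_handle (a point): Grip point on the black upright handle of the jaw: 30 mm (gauge x) by 14 mm (gauge y), from 43 to 86 mm above the table; the point is on its axis, 68 mm up. It moves with the jaw.
- anvil (a joint): How far the sprung anvil is pushed in, m: 0 = free, 0.010 = stop. 0.6 N to start, then 0.6 N more per mm. 0.003 to 0.0085 counts as about half-way.
- pin_grip (a point): Setting pin, loose, 80 g, upright in its stand: point on its axis, in the handle, 85 mm above the tip. From the tip up: steel nib 6 mm thick, round end, 0 to 20 mm; 9 mm barrel to 45; brass flange 26 mm across to 49; red handle 16 by 16 mm to 109. x, y across the flats, z up. The nib slides up to 8 mm into the barrel: 1.4 N to start, then 0.35 N more per mm.
- pin_tip (a point): End of the pin's nib, on its axis.
- stand_hole (a point): Centre of the mouth of the 16 mm through hole in the fixed wooden pin stand (52 by 52 by 50 mm high); the mouth is 50 mm above the table. The pin stands with its barrel in the hole and its flange on the top.
- tray: Shallow dark wooden tray, fixed, 175 (x) by 115 (y) mm, walls 4 mm thick and 8 mm high, floor 4 mm thick; origin under its middle.
- tin: Bystander: red and black lacquer tin, 73 mm across, 78 mm high, origin under it; leave it.
- jar_black_lid: Bystander: glass jar with a black lid, 48 mm across, 62 mm high, origin under it; leave it.
- bowl: Bystander: lacquer bowl, 114 mm across, 56 mm high, origin under it; leave it.
- red_mid (a point): Red lacquered sample block with a pale wood band and a heavy steel foot 8 mm thick, loose, about 90 g: 40 (x) by 34 (y) by 28 (z) mm; the point is its centre. In the bed it goes with its y along the gauge's y. May be absent.
- block_red: The same red block, origin at the centre of its underside.
- ochre_mid (a point): Ochre lacquered sample block with a pale wood band and a heavy steel foot 8 mm thick, loose, about 90 g: 40 (x) by 37 (y) by 28 (z) mm; the point is its centre. In the bed it goes with its y along the gauge's y. May be absent.
- block_ochre: The same ochre block, origin at the centre of its underside.
- green_mid (a point): Green lacquered sample block with a pale wood band and a heavy steel foot 8 mm thick, loose, about 90 g: 40 (x) by 40 (y) by 28 (z) mm; the point is its centre. In the bed it goes with its y along the gauge's y. May be absent.
- block_green: The same green block, origin at the centre of its underside.
Not all that is in view belongs to the job. What is shaped like the block_ochre but purple is not meant.

How it is judged:
By the outcome, as a careful person would: the job done as asked, in the order asked, and still so for the second after the job is handed in, with the robot touching nothing.
Of block_red, block_ochre, block_green only 2 to 3 are there at a start; the rules pass over those that are not, and their reading is None.
At some moment in a run one of block_red, block_ochre, block_green may be knocked a few centimetres aside while the robot is not near it.
It also fails if it takes over 210 s, if anything falls off the work surface, if the arm or the gripper's body presses on something with over 40 N, if the wrist force passes 120 N, or if a joint passes its speed limit or range.

### The arm

A 6-joint arm with a two-finger parallel gripper is mounted at the origin on a cart in front of the work surface, level with it; the furniture and walls round the work are solid. World frame = base frame: x ahead of the robot, y to its left, z up, the work surface at z = 0. Lengths are in mm, angles in degrees, forces in N, time in s.
With the tool pointing down it reaches from about 350 to 850 mm from the base axis. Payload 8.1 kg.
Tool frame: the origin (TCP) lies between the finger pads; the fingertips stand 11 mm ahead of it and the grasp point (between the pads) lies 8 mm behind it; z points along the fingers, y is the line along which they close (so a half turn about z gives the same grasp; the last joint's range is limited). The gripper opens to 85 mm and grips with 20 to 120 N. Pads are 22 mm wide; open, the fingers measure 114 mm over their backs; the gripper's body (76 mm by 85 mm) begins 54 mm behind the grasp point. The pads swing forward as they close: fully open they stand 13 mm farther back than shut.
Start: joints at [66.44, 7.471, 85.268, -0, 87.261, -4.893], TCP at [192.019, 568.449, 242.292] pointing down, gripper open.
Joint ranges: [-169.43, 169.43], [-51.17, 129.36], [1.28, 143.12], [-76.62, 256.62], [0, 156.53], [-152.29, 152.29]. Speed limits (degrees/s): [136.94, 136.94, 159.86, 180, 180, 180].

### API

Orientations are given as [roll, pitch, yaw] about the fixed x, y, z axes, in that order (R = Rz(yaw) Ry(pitch) Rx(roll)).
In Python, from bench import r, snapshot, get_calibration gives the robot as it stands.
- The arm moves only by the tool step_arm, never from a script. Its argument "rows" is a list of rows, each a list of 2 entries, a list of its own where there are three numbers: the shift along the tool's x, y, z in mm, then the turn about the tool's z in degrees. In form: [[[tx, ty, tz], yaw], ...]. A call has 1 to 12 rows; each row is the pose to reach, as a shift and turn from the pose commanded when the call began, along the tool's axes at that moment; what a row does not reach only later rows make up. A row lasts 1/10 s, in which the tool goes at most 50 mm and 8.59 degrees, less where a joint would pass 70% of its speed; a pose out of reach is approached as far as the arm can. A call with a gripper value outside its range is refused whole. "fingers" is the opening, from 0 (shut) to 1 (fully open), set as the call begins (left out, the last holds). The fingers move at their own pace and stop on an object; "squeeze" is the grip in N (left out, the last holds). Time passes only in rows, so rows that repeat a pose let the fingers close. It gives the time, the measured TCP pose, the force, the opening and the grip force at its end, in the units of the state.
- r.sense(): the state, without advancing time (a new reading comes with each control period).
- snapshot(name): name is "scene" or "top" or "wrist"; returns the picture (480x640x3 uint8, blue, green, red); there is no depth.
- get_calibration(name): a dict with "fovy" (degrees; the focal length in pixels is half the picture's height over the tangent of half this angle, whatever the lens; pixels are square), "cx", "cy" (the principal point, pixels), "eye" and "orientation" of the camera in the world. Camera axes: x right, y up, looking along -z (the intrinsics and any distortion apply to the point x, -y, -z); pixel columns grow to the right and rows downward; lengths in mm; the calibration is good to about 2 mm. A picture is of the moment at which its call begins: read the wrist's pose just before it. get_calibration takes no time and is no camera call; for the wrist camera it gives the pose at the moment of the call.
- r.hand_in(): hands the job in; it is judged then, once.
The state is a dict: "time": time; "joint_pos": joint angles; "qd": joint speeds; "joint_efforts": joint torques, N m; "tool_pos": TCP position; "tcp_rot": TCP orientation; "ft_force": force on the tool from outside, world axes, zero at the start; "wrist_torque": the same for the moment, N m; "finger_gap": finger opening in mm; "grip_force": force on a finger pad.
Only numpy, scipy, OpenCV 4.12 (cv2) and the standard library are available. Lean on these libraries where they do the work, as an engineer would, in place of code of your own. Each camera call takes 0.05 s, during which the arm holds its last target. There are 200 camera calls.

## Working session

There is one attempt and no reset: what is moved stays moved. The work goes in short steps, Python scripts to look and compute and a tool call to move; the robot and the scene stay as the last step left them, time stands still between calls to the robot, and variables do not carry over. Pictures are saved under pics/ and viewed, at most 14 in all, crops included, and the job is handed in when it is done.

Besides the shell and the picture viewer there is one more tool, called after "Request:" by a JSON object that holds its "fn" and its "kwargs". step_arm: Moves the arm, as the interface text tells. Its arguments: {"type":"object","properties":{"rows":{"type":"array"},"fingers":{"type":"number"},"squeeze":{"type":"number"}},"required":["rows"]}

```bash
ls; mkdir -p pics; python3 - <<'E'
from bench import r,snapshot,get_calibration
import cv2
for n in ("scene","top","wrist"):
    c=get_calibration(n);print(n,c)
    cv2.imwrite(f"pics/{n}0.png",snapshot(n))
print(r.sense())
E
```

```text
pics
scene {'fovy': 43.557588981232676, 'cx': 323.94860427686723, 'cy': 236.02644781416976, 'eye': array([   6.12365965, -703.38531348,  550.85391372]), 'orientation': array([ 6.64837164e+01, -6.47773625e-02, -3.48729207e+01])}
top {'fovy': 50.15677513275746, 'cx': 321.2905788424834, 'cy': 237.882583169338, 'eye': array([474.83102921, 187.12423112, 954.68746578]), 'orientation': array([  7.86711029,  -1.65504196, -90.47592657])}
wrist {'fovy': 63.32561661071968, 'cx': 317.4280415145233, 'cy': 233.79860715271892, 'eye': array([112.12245653, 595.17195985, 373.26036156]), 'orientation': array([-1.90659415e+01,  5.95499879e-02,  7.12803592e+01])}
{'time': 0.15, 'joint_pos': array([ 6.64395997e+01,  7.50427015e+00,  8.53148189e+01, -6.90653817e-04,
        8.72609427e+01, -4.89172661e+00]), 'qd': array([ 0.0242363 , -0.14178508, -0.23569651,  0.12731893, -0.01750784,
        0.01429412]), 'joint_efforts': array([ 1.25436436e-03, -5.70066833e+01, -5.01155448e+01, -2.03100294e-04,
        9.87139705e-03, -6.93514767e-05]), 'tool_pos': array([191.86644492, 568.07402007, 241.49598446]), 'tcp_rot': array([-1.79920201e+02, -6.13724194e-03,  1.61331355e+02]), 'ft_force': array([ 0.96563096,  0.7856161 , -0.04686022]), 'wrist_torque': array([ 0.01498036,  0.02004997, -0.020451  ]), 'grip_force': 0.0, 'finger_gap': 85.16965635153208}
```

View pics/top0.png

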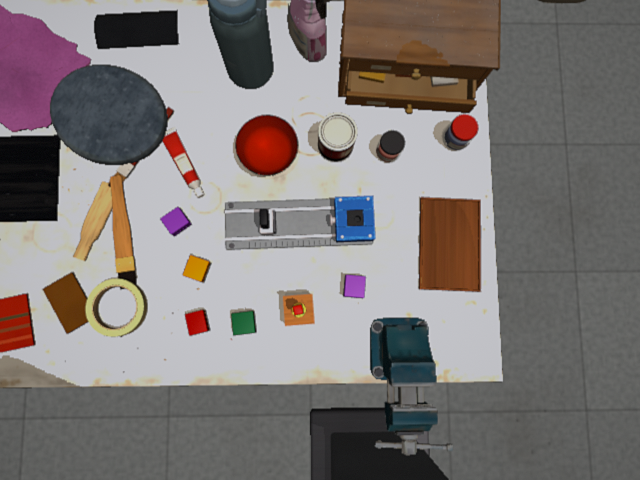

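View pics/scene0.png

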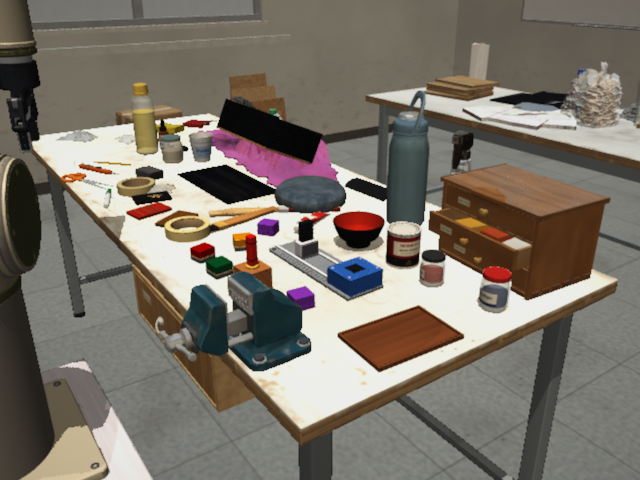

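The top view shows the gauge around (300,222) with its head on the right, and the jaw handle at (265,220). Red is at (197,322), green at (243,322), ochre at (197,268), the pin and stand at (298,308), and the tray at (450,244). The two purple blocks are distractors.

```bash
cat > h.py <<'E'
from bench import r,snapshot,get_calibration
import cv2,numpy as np
from scipy.spatial.transform import Rotation as R
def w2p(c,P):
    P=np.atleast_2d(P).astype(float); q=R.from_euler('xyz',c['orientation'],degrees=True).inv().apply(P-c['eye'])
    f=240/np.tan(np.radians(c['fovy']/2)); return np.c_[c['cx']+f*q[:,0]/-q[:,2], c['cy']-f*q[:,1]/-q[:,2]]
def p2w(c,uv,z):
    uv=np.atleast_2d(uv).astype(float); f=240/np.tan(np.radians(c['fovy']/2))
    d=R.from_euler('xyz',c['orientation'],degrees=True).apply(np.c_[(uv[:,0]-c['cx'])/f,-(uv[:,1]-c['cy'])/f,-np.ones(len(uv))])
    return c['eye']+d*((z-c['eye'][2])/d[:,2])[:,None]
E
python3 - <<'E'
from h import *
c=get_calibration("top"); im=cv2.imread("pics/top0.png")
hsv=cv2.cvtColor(im,cv2.COLOR_BGR2HSV)
for n,(u,v) in dict(red=(197,322),ochre=(197,268),green=(243,322)).items():
    m=((hsv[...,1]>110)*255).astype(np.uint8); b=np.zeros_like(m); b[v-22:v+22,u-22:u+22]=255; m&=b
    k,l,s,ce=cv2.connectedComponentsWithStats(m); i=1+np.argmax(s[1:,4])
    ys,xs=np.where(l==i); W=p2w(c,np.c_[xs,ys],28)[:,:2]
    print(n,s[i],W.mean(0),cv2.minAreaRect(W.astype(np.float32)))
cv2.imwrite("pics/topA.png",cv2.resize(im[185:335,180:380],None,fx=4,fy=4,interpolation=cv2.INTER_CUBIC))
cv2.imwrite("pics/topB.png",cv2.resize(im[185:305,400:500],None,fx=4,fy=4,interpolation=cv2.INTER_CUBIC))
E
```

```text
red [185 310  24  25 450] [453.34260672 381.74981839] ((453.4651794433594, 381.6610107421875), (38.53853225708008, 35.938270568847656), 13.632478713989258)
ochre [183 255  27  27 483] [548.81486149 384.78636958] ((548.9442138671875, 384.78521728515625), (39.888423919677734, 38.976505279541016), 70.15911102294922)
green [232 311  23  24 472] [451.41463436 299.89474722] ((451.5928649902344, 299.8509521484375), (37.507362365722656, 38.80314254760742), 6.506959915161133)
```

View pics/topA.png

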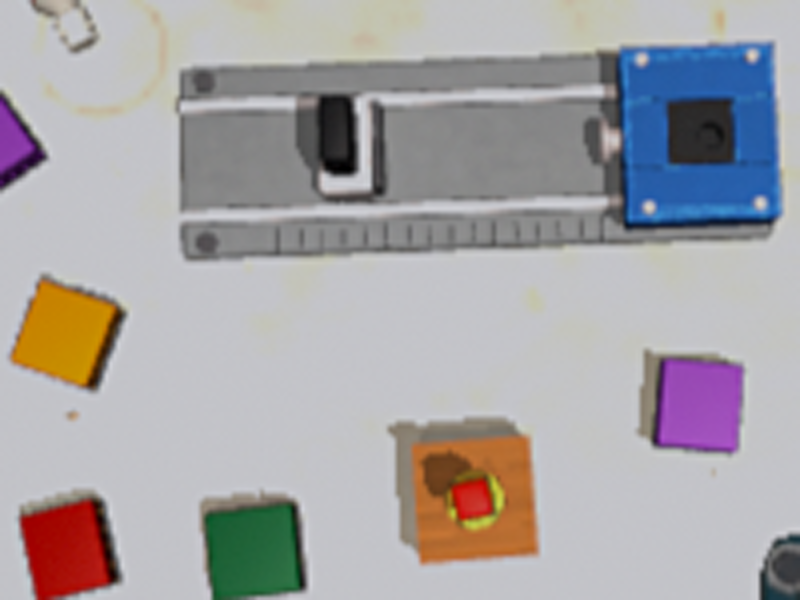

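The crop shows the head top's corners at (620,47), (775,42), (780,218) and (625,226). The window is centred near (701,132), with a faint circle at about (710,133). The handle top is at (338,135) and the pin at (473,498).

```bash
python3 - <<'E'
from h import *
c=get_calibration("top")
P=lambda u,v,z: p2w(c,np.c_[180+np.array(u)/4-.4,185+np.array(v)/4-.4],z)[:,:2].round(1)
H=P([620,775,780,625],[47,42,218,226],42); print("head",H.tolist(),H.mean(0), [np.linalg.norm(H[i]-H[(i+1)%4]) for i in range(4)])
B=P([180,187],[70,258],8);print("base end",B.tolist(),B.mean(0))
print("win",P([668,733,735,669],[101,100,164,161],41).mean(0),"circle",P([710],[133],40))
print("handle top",P([338],[133],86)); print("pin top",P([473],[498],109+5), "stand",P([413,528,538,420],[443,435,553,563],50).tolist())
T=p2w(c,[[421,198],[480,199],[478,291],[419,288]],8)[:,:2]; print("tray",T.round(1).tolist(),T.mean(0))
print("bowl",p2w(c,[[267,144]],56),"tin",p2w(c,[[337,131]],78),"jar",p2w(c,[[392,142]],62), "vise",p2w(c,[[370,320],[435,380]],60))
E
```

```text
head [[676.9, 134.9], [679.1, 64.1], [598.1, 63.6], [594.8, 133.6]] [637.225  99.05 ] [np.float64(70.83417254404827), np.float64(81.00154319517623), np.float64(70.07774254354945), np.float64(82.11029168137209)]
base end [[673.9, 339.2], [585.3, 334.4]] [629.6 336.8]
win [638.025  98.375] circle [[637.5  94.3]]
handle top [[629.8 258.8]]
pin top [[474.4 200.9]] stand [[498.4, 228.1], [501.5, 177.8], [450.4, 173.7], [446.6, 225.0]]
tray [[681.0, -31.0], [678.8, -143.8], [504.8, -131.2], [511.1, -21.3]] [593.91009713 -81.83899908]
bowl [[770.79351835 257.00449913  56.        ]] tin [[787.65338795 131.23047002  78.        ]] jar [[772.84453073  30.67014607  62.        ]] vise [[454.64929054  77.21236639  60.        ]
 [352.48504733 -31.95987184  60.        ]]
```

View pics/wrist0.png

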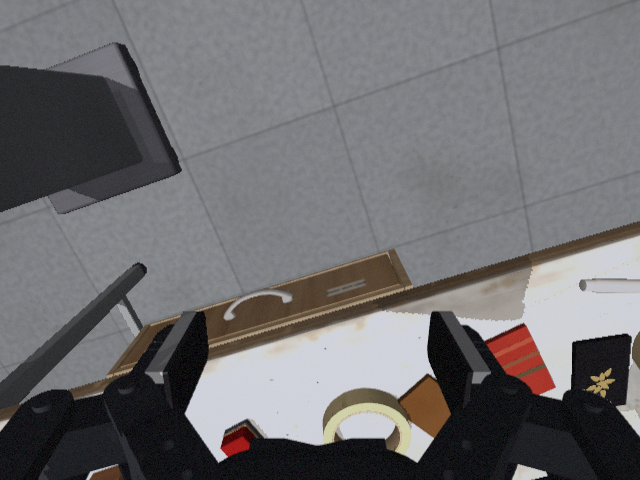

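Request:
{"fn": "step_arm", "kwargs": {"rows": [[[-543,-226,0],-20.5],[[-543,-226,0],-20.5],[[-543,-226,0],-20.5],[[-543,-226,0],-20.5],[[-543,-226,0],-20.5],[[-543,-226,0],-20.5],[[-543,-226,0],-20.5],[[-543,-226,0],-20.5],[[-543,-226,0],-20.5],[[-543,-226,0],-20.5],[[-543,-226,0],-20.5],[[-543,-226,0],-20.5]], "fingers": 1}}

```text
time: 1.35
tool_pos: [635.5, 178.4, 241.8]
tcp_rot: [-180.0, -0.0, -178.2]
ft_force: [0.1, 0.7, -0.3]
finger_gap: 85.1
grip_force: 0.0
```

Request:
{"fn": "step_arm", "kwargs": {"rows": [[[0,0,0],0],[[0,0,0],0],[[0,0,0],0],[[0,0,0],0]]}}

```text
time: 1.75
tool_pos: [633.3, 181.7, 242.4]
tcp_rot: [180.0, -0.0, -178.1]
ft_force: [0.9, 0.1, -0.6]
finger_gap: 85.4
grip_force: 0.0
```

```bash
cat >> h.py <<'E'
def go(x,y,z,psi):
    s=r.sense();p=s['tool_pos'];a=s['tcp_rot'][2];d=np.array([x,y,z])-p
    t=R.from_euler('xyz',s['tcp_rot'],degrees=True).inv().apply(d)
    print("shift",t.round(1),"turn",round(-((psi-a+180)%360-180),2))
def st():
    s=r.sense(); print({k:np.round(s[k],2).tolist() for k in('time','joint_pos','tool_pos','tcp_rot','ft_force','grip_force','finger_gap')})
E
python3 - <<'E'
from h import *
st();c=get_calibration("wrist");im=snapshot("wrist");np.save("w1.npy",im)
import pickle;pickle.dump(c,open("w1.pkl","wb"));print(c)
cv2.imwrite("pics/w1.png",im); print(w2p(c,[[634,209,8],[637,99,40],[630,259,86]]))
E
```

```text
{'time': 1.75, 'joint_pos': [11.55, 16.57, 74.89, 0.01, 88.55, -80.38], 'tool_pos': [633.34, 181.73, 242.42], 'tcp_rot': [179.99, -0.01, -178.07], 'ft_force': [0.95, 0.1, -0.59], 'grip_force': 0.0, 'finger_gap': 85.42}
{'fovy': 63.32561661071968, 'cx': 317.4280415145233, 'cy': 233.79860715271892, 'eye': array([549.19188378, 178.87073712, 374.34627275]), 'orientation': array([-1.90796913e+01, -3.75094922e-02,  9.18712609e+01])}
[[345.61047299 193.53602211]
 [223.56462881 201.19651143]
 [417.71152517 213.716927  ]]
```

View pics/w1.png

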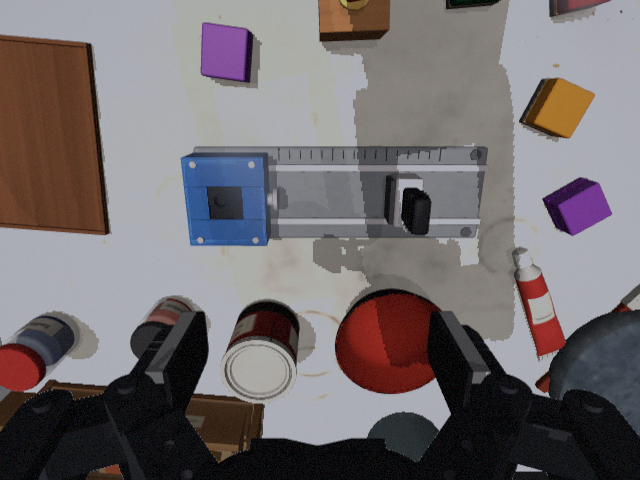

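The wrist view shows the head's corners at (183,156), (267,153), (268,244) and (190,246), and the window centred at (225,203). There is a faint darker spot at about (221,200). The handle top is near (417,212).

```bash
python3 - <<'E'
from h import *
import pickle;c=pickle.load(open("w1.pkl","rb"));im=np.load("w1.npy")
H=p2w(c,[[183,156],[267,153],[268,244],[190,246]],42)[:,:2];print(H.round(1),H.mean(0))
print("win",p2w(c,[[208,187],[242,186],[243,219],[208,219]],41)[:,:2].mean(0),"spot",p2w(c,[[221,200]],40))
E_=p2w(c,[[487,147],[478,237]],8);print("end",E_,E_.mean(0))
print("handle",p2w(c,[[417,213]],86))
k=im[185:222,205:246].astype(float); k=np.clip(k*5,0,255).astype(np.uint8)
k2=im[135:255,170:510]; 
a=cv2.resize(k,(656,592),interpolation=cv2.INTER_CUBIC); cv2.imwrite("pics/win.png",a)
E
```

```text
[[598.2  67. ]
 [593.4 138. ]
 [675.4 138.1]
 [679.6  66.9]] [636.66622678 102.51263787]
win [638.30868411 100.65030621] spot [[635.98555288  96.78853499  40.        ]]
end [[585.83104084 337.24897305   8.        ]
 [674.00999316 343.7229773    8.        ]] [629.920517   340.48597517   8.        ]
handle [[629.44584077 258.38531583  86.        ]]
```

View pics/win.png

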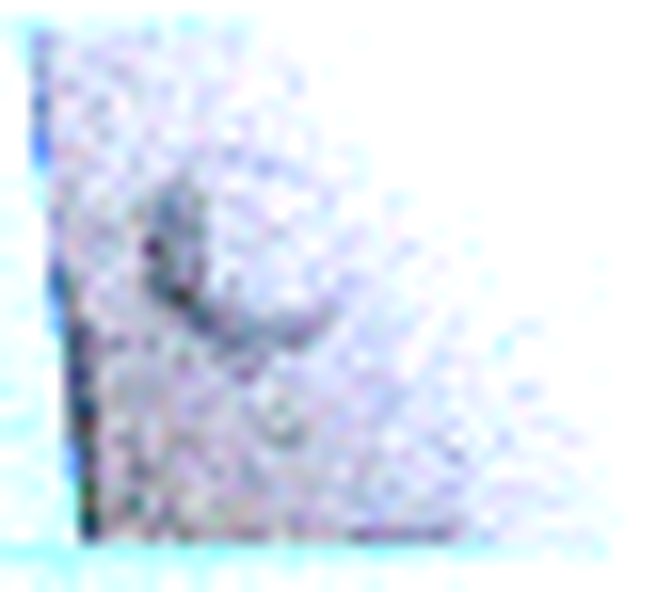

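The enlarged window shows the hole's crescent, centred at wrist pixel (220.3,200.6), so the hole is near (636.5,95.5). Feeling with the pin will have to confirm that. Next I grip the jaw handle.

Request:
{"fn": "step_arm", "kwargs": {"rows": [[[1,50,0],0],[[1,77,0],0],[[1,77,50],0],[[1,77,100],0],[[1,77,140],0],[[1,77,165],0],[[1,77,182],0],[[1,77,182],0],[[1,77,182],0]]}}

```text
time: 2.7
tool_pos: [631.2, 258.1, 61.8]
tcp_rot: [180.0, 0.1, -178.1]
ft_force: [-0.2, -0.2, 0.9]
finger_gap: 85.3
grip_force: 0.0
```

Request:
{"fn": "step_arm", "kwargs": {"rows": [[[0,0,0],0],[[0,0,0],0],[[0,0,0],0],[[0,0,0],0],[[0,0,0],0],[[0,0,0],0],[[0,0,0],0],[[0,0,0],0]], "fingers": 0, "squeeze": 25}}

```text
time: 3.5
tool_pos: [631.0, 257.7, 60.9]
tcp_rot: [180.0, 0.0, -178.2]
ft_force: [-0.8, 2.0, 4.8]
finger_gap: 13.7
grip_force: 28.2
```

Request:
{"fn": "step_arm", "kwargs": {"rows": [[[0,-20,0],0],[[0,-40,0],0],[[0,-60,0],0],[[0,-75,0],0],[[0,-84,0],0],[[0,-88,0],0],[[0,-88,0],0]]}}

```text
time: 4.2
tool_pos: [633.9, 167.4, 60.8]
tcp_rot: [-180.0, 0.0, -178.2]
ft_force: [-0.6, -1.5, 5.7]
finger_gap: 13.8
grip_force: 28.5
```

Request:
{"fn": "step_arm", "kwargs": {"rows": [[[0,-1,0],0],[[0,-2,0],0],[[0,-3,0],0],[[0,-4,0],0],[[0,-4,0],0]]}}

```text
time: 4.7
tool_pos: [634.0, 164.5, 60.8]
tcp_rot: [-180.0, 0.0, -178.2]
ft_force: [-0.4, -0.1, 5.5]
finger_gap: 13.7
grip_force: 28.4
```

Request:
{"fn": "step_arm", "kwargs": {"rows": [[[0,-1,0],0],[[0,-2,0],0],[[0,-3,0],0],[[0,-4,0],0],[[0,-4,0],0]]}}

```text
time: 5.2
tool_pos: [634.0, 162.3, 60.9]
tcp_rot: [179.9, 0.1, -178.2]
ft_force: [0.9, 9.2, 4.0]
finger_gap: 14.1
grip_force: 28.2
```

Request:
{"fn": "step_arm", "kwargs": {"rows": [[[0,-1,0],0],[[0,-1.5,0],0],[[0,-1.5,0],0],[[0,-1.5,0],0]]}}

```text
time: 5.6
tool_pos: [634.0, 162.2, 60.8]
tcp_rot: [179.8, 0.1, -178.1]
ft_force: [0.2, 15.1, 3.6]
finger_gap: 13.3
grip_force: 27.9
```

Request:
{"fn": "step_arm", "kwargs": {"rows": [[[0,1,0],0],[[0,1,0],0],[[0,1,0],0]]}}

```text
time: 5.9
tool_pos: [634.0, 162.3, 60.9]
tcp_rot: [179.8, 0.1, -178.1]
ft_force: [0.4, 9.6, 3.7]
finger_gap: 13.8
grip_force: 28.1
```

Request:
{"fn": "step_arm", "kwargs": {"rows": [[[0,0,0],0],[[0,0,0],0],[[0,0,0],0],[[0,0,0],0],[[0,0,-30],0],[[0,0,-80],0],[[0,0,-130],0],[[0,0,-150],0],[[0,0,-150],0],[[0,0,-150],0],[[0,0,-150],0]], "fingers": 0.6}}

```text
time: 7.0
tool_pos: [632.7, 160.7, 208.0]
tcp_rot: [-180.0, -0.2, -178.2]
ft_force: [-0.3, 0.5, -0.8]
finger_gap: 51.2
grip_force: 0.0
```

```bash
python3 - <<'E'
from h import *
st();go(474,201,212,-178)
c=get_calibration("wrist");im=snapshot("wrist");print(w2p(c,[[633,162,86]]))
cv2.imwrite("pics/w2.png",im)
E
```

```text
{'time': 7.0, 'joint_pos': [9.75, 16.7, 78.32, -0.0, 85.17, -82.07], 'tool_pos': [632.7, 160.67, 208.04], 'tcp_rot': [-179.97, -0.19, -178.18], 'ft_force': [-0.34, 0.52, -0.83], 'grip_force': 0.0, 'finger_gap': 51.2}
shift [157.3  45.4  -3.5] turn -0.18
[[319.35909087 229.86024548]]
```

Request:
{"fn": "step_arm", "kwargs": {"rows": [[[40,12,-4],0],[[80,23,-4],-4],[[120,35,-4],-9],[[145,45,-4],-9],[[157,45,-4],-9],[[157,45,-4],-9],[[157,45,-4],-9],[[157,45,-4],-9],[[157,45,-4],-9]]}}

```text
time: 7.95
tool_pos: [476.0, 200.7, 213.9]
tcp_rot: [-180.0, -0.0, -169.2]
ft_force: [0.1, 0.3, 0.4]
finger_gap: 51.3
grip_force: 0.0
```

```bash
python3 - <<'E'
from h import *
st();c=get_calibration("wrist");im=snapshot("wrist");print(w2p(c,[[474,201,114]]))
import pickle;pickle.dump(c,open("w3.pkl","wb"))
a=cv2.imread("pics/w2.png")[100:340,190:430]; b=im[130:370,200:440]
cv2.imwrite("pics/w3.png",cv2.resize(np.hstack([a,b]),(800,400),interpolation=cv2.INTER_CUBIC))
E
```

```text
{'time': 7.95, 'joint_pos': [17.17, -4.65, 100.56, -0.0, 84.12, -83.62], 'tool_pos': [475.98, 200.66, 213.92], 'tcp_rot': [-179.99, -0.03, -169.21], 'ft_force': [0.06, 0.34, 0.4], 'grip_force': 0.0, 'finger_gap': 51.28}
[[318.53235846 237.06901484]]
```

View pics/w3.png

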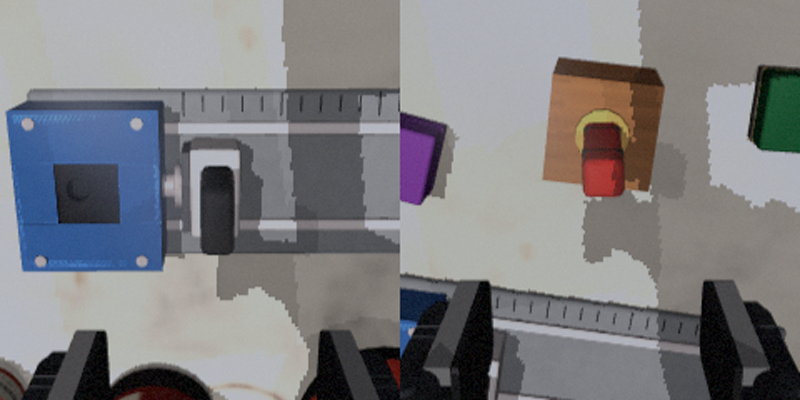

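The left crop shows the jaw shut against the unpressed anvil, about 10 mm in front of the head. The right crop shows the pin upright at full-image pixel (322,237), with its flats aligned to the tool axes. I lower onto it and grip.

Request:
{"fn": "step_arm", "kwargs": {"rows": [[[1,2.5,40],0],[[1,2.5,75],0],[[1,2.5,105],0],[[1,2.5,122],0],[[1,2.5,132],0],[[1,2.5,132],0],[[1,2.5,132],0],[[1,2.5,132],0]]}}

```text
time: 8.8
tool_pos: [475.1, 203.6, 83.9]
tcp_rot: [180.0, 0.1, -169.2]
ft_force: [0.8, 0.8, -0.2]
finger_gap: 51.4
grip_force: 0.0
```

Request:
{"fn": "step_arm", "kwargs": {"rows": [[[1,0,0],0],[[0,0,0],0],[[0,0,0],0],[[0,0,0],0],[[0,0,0],0],[[0,0,0],0],[[0,0,0],0]], "fingers": 0, "squeeze": 35}}

```text
time: 9.5
tool_pos: [474.5, 203.4, 83.0]
tcp_rot: [180.0, 0.1, -169.2]
ft_force: [-0.8, 0.1, 6.2]
finger_gap: 15.6
grip_force: 34.7
```

Request:
{"fn": "step_arm", "kwargs": {"rows": [[[0,0,-20],0],[[0,0,-50],0],[[0,0,-80],0],[[0,0,-105],0],[[0,0,-110],0]]}}

```text
time: 10.0
tool_pos: [475.6, 203.8, 195.6]
tcp_rot: [180.0, 0.3, -169.2]
ft_force: [-0.7, 0.1, -0.8]
finger_gap: 15.4
grip_force: 34.2
```

Request:
{"fn": "step_arm", "kwargs": {"rows": [[[-25,-25,0],0],[[-60,-60,0],0],[[-95,-95,0],0],[[-125,-122,0],0],[[-139,-136,0],0],[[-139,-136,0],0],[[-139,-136,0],0],[[-139,-136,0],0],[[-139,-136,0],0]]}}

```text
time: 10.9
tool_pos: [635.2, 96.7, 192.0]
tcp_rot: [180.0, -0.0, -169.1]
ft_force: [0.5, -0.7, -0.8]
finger_gap: 15.6
grip_force: 34.3
```

```bash
python3 - <<'E'
from h import *
st();s=r.sense();p=s['tool_pos'];c=get_calibration("wrist");im=snapshot("wrist");
print("tip pred",w2p(c,[p-[0,0,78]]),"hole pred",w2p(c,[[636.5,95.5,40]]))
import pickle;pickle.dump(c,open("w4.pkl","wb"))
cv2.imwrite("pics/w4.png",cv2.resize(im[110:330,220:420],None,fx=2.7,fy=2.7,interpolation=cv2.INTER_CUBIC))
E
```

```text
{'time': 10.9, 'joint_pos': [4.08, 15.51, 81.42, 0.01, 83.1, -96.82], 'tool_pos': [635.15, 96.67, 192.0], 'tcp_rot': [179.99, -0.03, -169.1], 'ft_force': [0.45, -0.69, -0.82], 'grip_force': 34.28, 'finger_gap': 15.6}
tip pred [[317.40821251 252.69533881]] hole pred [[315.51732951 217.83923581]]
```

View pics/w4.png

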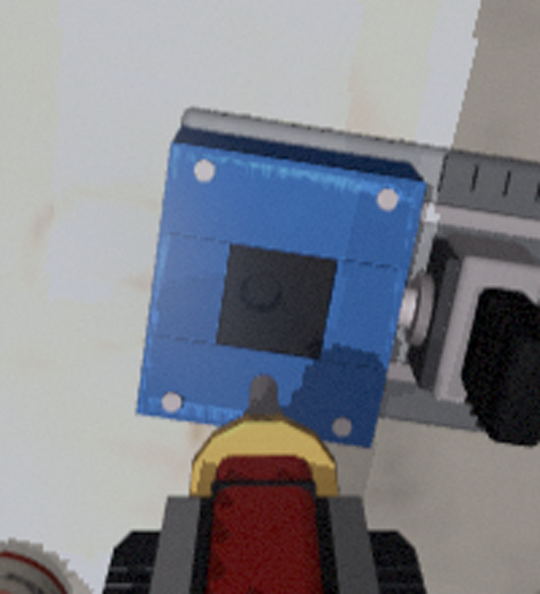

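The crop shows the tip at pixel (317.4,250), as predicted, and the hole outline at (316.7,218). I'll feel there.

Request:
{"fn": "step_arm", "kwargs": {"rows": [[[-2,-0.5,30],0],[[-2,-0.5,55],0],[[-2,-0.5,66],0],[[-2,-0.5,70],0],[[-2,-0.5,72],0],[[-2,-0.5,72],0],[[-2,-0.5,72],0],[[-2,-0.5,72],0]]}}

```text
time: 11.75
tool_pos: [638.8, 95.7, 121.6]
tcp_rot: [-180.0, 0.1, -169.2]
ft_force: [0.2, 0.4, -1.2]
finger_gap: 15.9
grip_force: 34.3
```

Request:
{"fn": "step_arm", "kwargs": {"rows": [[[0,0,1],0],[[0,0,2],0],[[0,0,3],0],[[0,0,3],0],[[0,0,3],0]]}}

```text
time: 12.25
tool_pos: [638.0, 95.7, 117.2]
tcp_rot: [180.0, -0.0, -169.2]
ft_force: [0.7, 0.0, -0.2]
finger_gap: 15.4
grip_force: 34.3
```

Request:
{"fn": "step_arm", "kwargs": {"rows": [[[0,0,1],0],[[0,0,2],0],[[0,0,2],0],[[0,0,2],0]]}}

```text
time: 12.65
tool_pos: [638.0, 95.7, 115.2]
tcp_rot: [180.0, -0.0, -169.2]
ft_force: [0.2, -0.2, -0.4]
finger_gap: 15.5
grip_force: 34.3
```

Request:
{"fn": "step_arm", "kwargs": {"rows": [[[0,0,1],0],[[0,0,2],0],[[0,0,2],0],[[0,0,2],0]]}}

```text
time: 13.05
tool_pos: [638.0, 95.7, 113.2]
tcp_rot: [-180.0, -0.0, -169.2]
ft_force: [0.6, -0.4, -0.5]
finger_gap: 15.7
grip_force: 34.3
```

Request:
{"fn": "step_arm", "kwargs": {"rows": [[[0,0,1],0],[[0,0,2],0],[[0,0,2],0],[[0,0,2],0]]}}

```text
time: 13.45
tool_pos: [638.2, 95.7, 111.4]
tcp_rot: [-180.0, 0.0, -169.2]
ft_force: [0.1, 0.6, 0.2]
finger_gap: 15.8
grip_force: 34.4
```

Request:
{"fn": "step_arm", "kwargs": {"rows": [[[0,0,1],0],[[0,0,2],0],[[0,0,2],0],[[0,0,2],0]]}}

```text
time: 13.85
tool_pos: [638.1, 95.7, 109.3]
tcp_rot: [180.0, 0.0, -169.2]
ft_force: [-0.4, 0.4, 0.5]
finger_gap: 15.6
grip_force: 34.4
```

Request:
{"fn": "step_arm", "kwargs": {"rows": [[[0,0,1],0],[[0,0,2],0],[[0,0,3],0],[[0,0,4],0],[[0,0,5],0],[[0,0,5.5],0],[[0,0,5.5],0],[[0,0,5.5],0],[[0,0,5.5],0],[[0,0,5.5],0]]}}

```text
time: 14.85
tool_pos: [638.2, 95.7, 103.9]
tcp_rot: [-180.0, 0.0, -169.2]
ft_force: [-0.1, -0.4, 2.4]
finger_gap: 15.4
grip_force: 34.6
```

```bash
python3 - <<'E'
from h import *
st()
E
```

```text
{'time': 14.85, 'joint_pos': [3.98, 20.02, 85.48, 0.0, 74.49, -96.86], 'tool_pos': [638.18, 95.69, 103.92], 'tcp_rot': [-180.0, 0.02, -169.17], 'ft_force': [-0.12, -0.39, 2.38], 'grip_force': 34.55, 'finger_gap': 15.43}
```

The switch reads about 3.1 N of push at 13 mm below the lip, which means it's fully down. Now the pin goes back to its stand.

Request:
{"fn": "step_arm", "kwargs": {"rows": [[[0,0,-10],0],[[0,0,-30],0],[[0,0,-60],0],[[0,0,-85],0],[[0,0,-90],0],[[0,0,-90],0]]}}

```text
time: 15.45
tool_pos: [638.7, 95.7, 194.9]
tcp_rot: [-180.0, 0.1, -169.2]
ft_force: [0.1, -0.4, 0.0]
finger_gap: 15.3
grip_force: 34.4
```

Request:
{"fn": "step_arm", "kwargs": {"rows": [[[25,25,0],0],[[60,60,0],0],[[95,95,0],0],[[125,122,0],0],[[140.5,136.5,0],0],[[140.5,136.5,0],0],[[140.5,136.5,0],0],[[140.5,136.5,0],0],[[140.5,136.5,0],0],[[140.5,136.5,0],0]]}}

```text
time: 16.45
tool_pos: [474.9, 202.8, 193.5]
tcp_rot: [-180.0, -0.0, -169.2]
ft_force: [-0.2, 0.1, -0.7]
finger_gap: 15.5
grip_force: 34.4
```

```bash
python3 - <<'E'
from h import *
st();go(474.5,203.4,84,-169.2)
E
```

```text
{'time': 16.45, 'joint_pos': [17.43, -3.9, 102.02, -0.0, 81.92, -83.34], 'tool_pos': [474.93, 202.75, 193.45], 'tcp_rot': [-179.99, -0.03, -169.23], 'ft_force': [-0.23, 0.09, -0.75], 'grip_force': 34.41, 'finger_gap': 15.53}
shift [  0.2   0.7 109.5] turn -0.03
```

Request:
{"fn": "step_arm", "kwargs": {"rows": [[[0,0.7,25],0],[[0,0.7,50],0],[[0,0.7,70],0],[[0,0.7,85],0],[[0,0.7,97],0],[[0,0.7,105],0],[[0,0.7,109],0],[[0,0.7,110.5],0],[[0,0.7,110.5],0],[[0,0.7,110.5],0]]}}

```text
time: 17.45
tool_pos: [474.8, 204.2, 84.1]
tcp_rot: [180.0, 0.1, -169.2]
ft_force: [0.2, -0.4, -1.6]
finger_gap: 15.5
grip_force: 34.4
```

```bash
python3 - <<'E'
from h import *
st()
E
```

```text
{'time': 17.45, 'joint_pos': [17.59, 2.46, 107.75, -0.0, 69.72, -83.25], 'tool_pos': [474.81, 204.23, 84.05], 'tcp_rot': [179.99, 0.07, -169.16], 'ft_force': [0.22, -0.35, -1.59], 'grip_force': 34.4, 'finger_gap': 15.5}
```

Request:
{"fn": "step_arm", "kwargs": {"rows": [[[0,-0.5,1],0],[[0,-0.5,1.5],0],[[0,-0.5,1.5],0]]}}

```text
time: 17.75
tool_pos: [475.0, 203.8, 83.0]
tcp_rot: [180.0, 0.1, -169.2]
ft_force: [-3.0, -0.1, 6.8]
finger_gap: 15.4
grip_force: 35.4
```

Request:
{"fn": "step_arm", "kwargs": {"rows": [[[0,0,0],0],[[0,0,0],0],[[0,0,0],0],[[0,0,0],0],[[0,0,-15],0],[[0,0,-45],0],[[0,0,-85],0],[[0,0,-120],0],[[0,0,-130],0],[[0,0,-130],0],[[0,0,-130],0]], "fingers": 0.6}}

```text
time: 18.85
tool_pos: [474.0, 203.4, 211.2]
tcp_rot: [-180.0, -0.0, -169.2]
ft_force: [0.0, -0.0, 0.8]
finger_gap: 51.1
grip_force: 0.0
```

```bash
python3 - <<'E'
from h import *
st();c=get_calibration("wrist");im=snapshot("wrist");go(634,162.3,200,-178.2)
a=im[130:370,160:480]
ti=snapshot("top")[185:335,170:370]; cv2.imwrite("pics/w5.png",np.hstack([cv2.resize(a,(400,300)),cv2.resize(ti,(400,300),interpolation=cv2.INTER_CUBIC)]))
E
```

```text
{'time': 18.85, 'joint_pos': [17.53, -4.66, 100.86, 0.0, 83.84, -83.3], 'tool_pos': [474.01, 203.42, 211.2], 'tcp_rot': [-180.0, -0.04, -169.17], 'ft_force': [0.01, -0.05, 0.84], 'grip_force': 0.0, 'finger_gap': 51.15}
shift [-150.   -70.4    9.9] turn 9.03
```

View pics/w5.png

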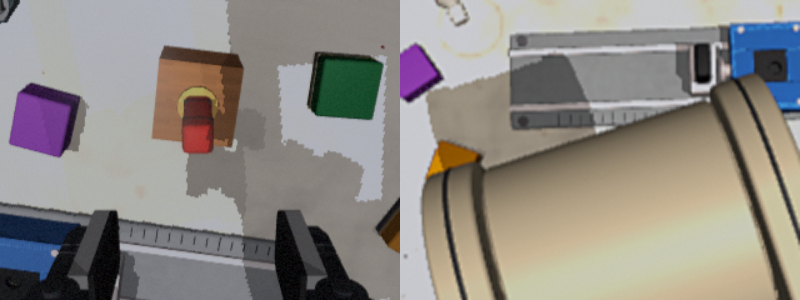

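The pin stands upright in its stand. Next I open the jaw.

Request:
{"fn": "step_arm", "kwargs": {"rows": [[[-40,-20,0],4],[[-85,-40,0],9],[[-130,-60,0],9],[[-150,-70.5,0],9],[[-150,-70.5,0],9],[[-150,-70.5,30],9],[[-150,-70.5,70],9],[[-150,-70.5,105],9],[[-150,-70.5,135],9],[[-150,-70.5,150],9],[[-150,-70.5,150],9],[[-150,-70.5,150],9]]}}

```text
time: 20.15
tool_pos: [635.1, 162.8, 62.6]
tcp_rot: [180.0, 0.0, -178.1]
ft_force: [-0.6, -0.6, 0.6]
finger_gap: 51.3
grip_force: 0.0
```

Request:
{"fn": "step_arm", "kwargs": {"rows": [[[0,0,0],0],[[0,0,0],0],[[0,0,0],0],[[0,0,0],0],[[0,0,0],0],[[0,0,0],0],[[0,0,0],0]], "fingers": 0, "squeeze": 25}}

```text
time: 20.85
tool_pos: [636.2, 162.7, 63.8]
tcp_rot: [180.0, 0.2, -178.2]
ft_force: [-2.1, 0.2, 5.9]
finger_gap: 13.7
grip_force: 28.6
```

Request:
{"fn": "step_arm", "kwargs": {"rows": [[[0,20,0],0],[[0,50,0],0],[[0,85,0],0],[[0,115,0],0],[[0,135,0],0],[[0,143,0],0],[[0,143,0],0],[[0,143,0],0]]}}

```text
time: 21.65
tool_pos: [631.5, 306.5, 63.8]
tcp_rot: [179.9, 0.2, -178.1]
ft_force: [0.1, 0.9, 7.5]
finger_gap: 13.6
grip_force: 28.8
```

Request:
{"fn": "step_arm", "kwargs": {"rows": [[[0,0,0],0],[[0,0,0],0],[[0,0,0],0],[[0,0,0],0],[[0,0,-30],0],[[0,0,-80],0],[[0,0,-130],0],[[0,0,-150],0],[[0,0,-150],0]], "fingers": 1}}

```text
time: 22.55
tool_pos: [632.9, 306.3, 218.2]
tcp_rot: [179.8, 0.5, -178.2]
ft_force: [0.3, -0.2, 0.4]
finger_gap: 85.6
grip_force: 0.0
```

Request:
{"fn": "step_arm", "kwargs": {"rows": [[[30,20,-10],8],[[60,40,-20],16],[[90,60,-30],24],[[120,80,-30],32],[[130,88,-30],40],[[130,88,-30],48],[[130,88,-30],56],[[130,88,-30],64],[[130,88,-30],72],[[130,88,-30],80],[[130,88,-30],88],[[130,88,-30],90]]}}

```text
time: 23.75
tool_pos: [497.1, 388.7, 239.8]
tcp_rot: [-179.9, 0.1, 91.5]
ft_force: [0.1, 0.1, 0.1]
finger_gap: 85.3
grip_force: 0.0
```

Request:
{"fn": "step_arm", "kwargs": {"rows": [[[0,0,0],0],[[0,0,0],0],[[0,0,0],0]]}}

```text
time: 24.05
tool_pos: [497.4, 389.0, 241.1]
tcp_rot: [-180.0, 0.0, 91.9]
ft_force: [0.6, 0.4, 0.0]
finger_gap: 85.3
grip_force: 0.0
```

```bash
python3 - <<'E'
from h import *
import pickle
st();c=get_calibration("wrist");im=snapshot("wrist");pickle.dump((c,im),open("w6.pkl","wb"))
cv2.imwrite("pics/w6.png",im)
E
```

```text
{'time': 24.05, 'joint_pos': [33.38, 12.4, 79.89, -0.0, 87.77, 31.48], 'tool_pos': [497.44, 389.01, 241.11], 'tcp_rot': [-179.95, 0.03, 91.89], 'ft_force': [0.61, 0.37, 0.01], 'grip_force': 0.0, 'finger_gap': 85.27}
```

View pics/w6.png

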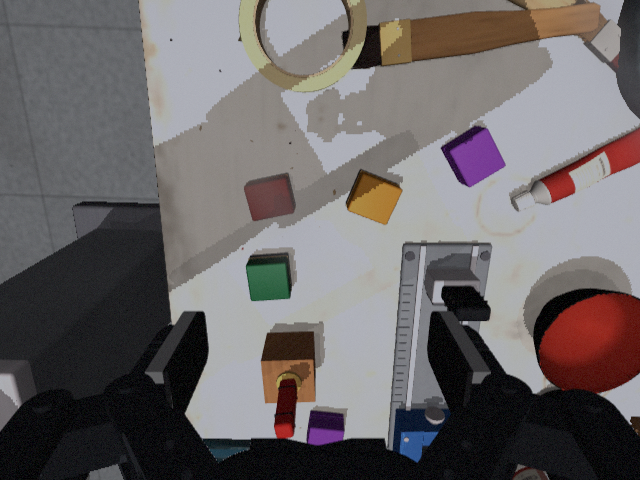

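The wrist view (up is +y, right is +x) shows red at (270,198), ochre at (376,197), green at (269,278), and the jaw open. I enlarge each block to read its corners.

```bash
python3 - <<'E'
from h import *
import pickle
c,im=pickle.load(open("w6.pkl","rb"))
a=[cv2.resize(cv2.convertScaleAbs(im[v-33:v+33,u-33:u+33],alpha=1.4),(264,264),interpolation=cv2.INTER_CUBIC) for u,v in((270,197),(376,197),(269,278))]
cv2.imwrite("pics/w7.png",cv2.resize(np.hstack(a),(798,266)))
E
```

```text
(no output)
```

View pics/w7.png

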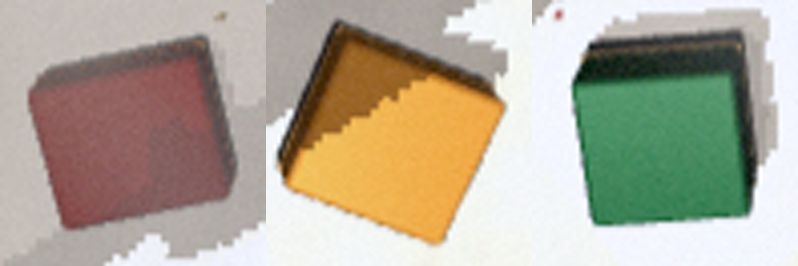

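Top-face corners in crop pixels:
- Red: (28,92), (198,62), (235,192), (68,230)
- Ochre: (342,32), (505,103), (440,243), (285,182)
- Green: (575,84), (735,72), (748,213), (592,225)

```bash
python3 - <<'E'
from h import *
import pickle
c,im=pickle.load(open("w6.pkl","rb"))
for n,o,k in(("red",(237,164),[(28,92),(198,62),(235,192),(68,230)]),("ochre",(343,164),[(76,32),(239,103),(174,243),(19,182)]),("green",(236,245),[(43,84),(203,72),(216,213),(60,225)])):
    W=p2w(c,np.array(k)/4.03+o,28)[:,:2]; e=np.roll(W,-1,0)-W
    print(n,W.mean(0).round(1),"len",np.linalg.norm(e,axis=1).round(1),"ang",np.degrees(np.arctan2(e[:,1],e[:,0])).round(1))
E
```

```text
red [454.1 385.4] len [38.8 30.9 39.7 33. ] ang [  11.9  -73.8 -164.9  104.5]
ochre [549.4 389.3] len [40.4 35.2 39.  36.2] ang [ -21.4 -109.2  159.9   73. ]
green [452.1 302.6] len [38.5 37.8 38.8 38. ] ang [   6.5  -84.8 -173.2   94.8]
```

Request:
{"fn": "step_arm", "kwargs": {"rows": [[[-40,-24,0],-4.6],[[-85.5,-48,0],-4.6],[[-85.5,-48,45],-4.6],[[-85.5,-48,90],-4.6],[[-85.5,-48,135],-4.6],[[-85.5,-48,175],-4.6],[[-85.5,-48,205],-4.6],[[-85.5,-48,219],-4.6],[[-85.5,-48,224],-4.6],[[-85.5,-48,224],-4.6],[[-85.5,-48,224],-4.6]]}}

```text
time: 25.2
tool_pos: [453.9, 303.0, 19.8]
tcp_rot: [179.8, -0.1, 96.4]
ft_force: [0.5, 0.1, -0.2]
finger_gap: 85.5
grip_force: 0.0
```

Request:
{"fn": "step_arm", "kwargs": {"rows": [[[0,0,0],0],[[0,0,0],0],[[0,0,0],0],[[0,0,0],0],[[0,0,0],0],[[0,0,0],0]], "fingers": 0, "squeeze": 30}}

```text
time: 25.8
tool_pos: [452.9, 302.5, 18.6]
tcp_rot: [179.9, -0.0, 96.4]
ft_force: [-1.1, 0.2, 6.5]
finger_gap: 39.3
grip_force: 31.7
```

Request:
{"fn": "step_arm", "kwargs": {"rows": [[[0,0,-20],0],[[0,0,-60],0],[[0,0,-105],0],[[0,0,-140],0],[[0,0,-150],0],[[0,0,-150],0]]}}

```text
time: 26.4
tool_pos: [453.5, 302.8, 169.7]
tcp_rot: [179.8, -0.1, 96.4]
ft_force: [-0.2, -0.2, -1.0]
finger_gap: 39.8
grip_force: 31.0
```

```bash
python3 - <<'E'
from h import *
st();go(635,169,80,91.8)
E
```

```text
{'time': 26.4, 'joint_pos': [28.35, 1.44, 99.29, -0.0, 79.05, 21.91], 'tool_pos': [453.5, 302.82, 169.74], 'tcp_rot': [179.8, -0.08, 96.44], 'ft_force': [-0.24, -0.23, -1.02], 'grip_force': 30.96, 'finger_gap': 39.83}
shift [-153.5  165.    90.1] turn 4.64
```

Request:
{"fn": "step_arm", "kwargs": {"rows": [[[-35,40,0],4.6],[[-75,80,0],4.6],[[-110,120,0],4.6],[[-145,155,0],4.6],[[-153.5,165,0],4.6],[[-153.5,165,40],4.6],[[-153.5,165,80],4.6],[[-153.5,165,105],4.6],[[-153.5,165,105],4.6],[[-153.5,165,105],4.6],[[-153.5,165,105],4.6]]}}

```text
time: 27.5
tool_pos: [634.6, 168.5, 64.3]
tcp_rot: [179.9, -0.0, 91.8]
ft_force: [0.1, 0.3, 0.2]
finger_gap: 39.3
grip_force: 31.0
```

```bash
python3 - <<'E'
from h import *
st();go(635,169,27,91.8);c=get_calibration("wrist");im=snapshot("wrist")
g=np.array([633.7,211]);u=np.array([-.0305,.9995]);x=np.array([.9995,.0305])
for X in(-27,-23,23,27): print(X,w2p(c,[np.r_[g+u*Y+x*X,12] for Y in(0,40,120)]).round(0).tolist())
cv2.imwrite("pics/w8.png",im)
E
```

```text
{'time': 27.5, 'joint_pos': [10.4, 23.98, 84.89, -0.0, 71.01, 8.55], 'tool_pos': [634.56, 168.45, 64.3], 'tcp_rot': [179.88, -0.02, 91.84], 'ft_force': [0.13, 0.31, 0.21], 'grip_force': 30.95, 'finger_gap': 39.3}
shift [ 0.5  0.4 37.3] turn 0.04
-27 [[262.0, 191.0], [258.0, 104.0], [248.0, -117.0]]
-23 [[270.0, 191.0], [267.0, 104.0], [258.0, -117.0]]
23 [[366.0, 191.0], [369.0, 104.0], [379.0, -117.0]]
27 [[374.0, 191.0], [378.0, 104.0], [389.0, -117.0]]
```

View pics/w8.png

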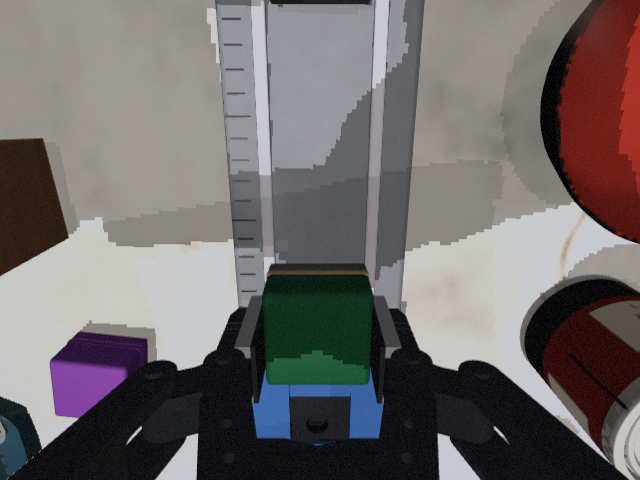

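The view shows the bed's inner rail edges at columns 270 and 371 on row 104. That is about 1 mm further in +x than predicted, so I correct for it and lower green.

Request:
{"fn": "step_arm", "kwargs": {"rows": [[[2.5,1.2,10],0],[[2.5,1.2,20],0],[[2.5,1.2,28],0],[[2.5,1.2,33],0],[[2.5,1.2,36],0],[[2.5,1.2,37],0],[[2.5,1.2,37],0],[[2.5,1.2,37],0]]}}

```text
time: 28.35
tool_pos: [634.9, 170.8, 26.6]
tcp_rot: [180.0, -0.0, 91.8]
ft_force: [-2.9, -0.5, 5.9]
finger_gap: 39.4
grip_force: 31.8
```

```bash
python3 - <<'E'
from h import *
st()
E
```

```text
{'time': 28.35, 'joint_pos': [10.59, 26.85, 85.45, 0.0, 67.68, 8.75], 'tool_pos': [634.89, 170.77, 26.62], 'tcp_rot': [179.98, -0.0, 91.84], 'ft_force': [-2.86, -0.49, 5.86], 'grip_force': 31.83, 'finger_gap': 39.37}
```

Request:
{"fn": "step_arm", "kwargs": {"rows": [[[0,0,0],0],[[0,0,0],0],[[0,0,0],0],[[0,0,0],0],[[0,0,-30],0],[[0,0,-70],0],[[0,0,-115],0],[[0,0,-150],0]], "fingers": 0.8}}

```text
time: 29.15
tool_pos: [635.2, 170.8, 178.7]
tcp_rot: [179.9, -0.0, 91.8]
ft_force: [1.2, -0.4, 0.3]
finger_gap: 68.3
grip_force: 0.0
```

Request:
{"fn": "step_arm", "kwargs": {"rows": [[[45,-16,-15],7],[[90,-32,-30],14],[[135,-48,-40],21.6],[[180,-65,-40],21.6],[[210,-76,-40],21.6],[[219,-79,-40],21.6],[[219,-79,-40],21.6],[[219,-79,-40],21.6],[[219,-79,-40],21.6]], "fingers": 1}}

```text
time: 30.05
tool_pos: [549.6, 385.5, 215.7]
tcp_rot: [180.0, 0.0, 70.1]
ft_force: [-0.3, 0.1, 0.7]
finger_gap: 85.1
grip_force: 0.0
```

```bash
cat >> h.py <<'E'
HUE=dict(red=[(0,5),(172,180)],ochre=[(12,26)],green=[(55,80)])
def blk(n,near,cam="wrist",z=28,rad=60):
    c=get_calibration(cam);im=snapshot(cam);h=cv2.cvtColor(im,cv2.COLOR_BGR2HSV)
    m=np.zeros(h.shape[:2],np.uint8)
    for a,b in HUE[n]: m|=cv2.inRange(h,(a,90,40),(b,255,255))
    u=w2p(c,[[near[0],near[1],z]])[0].round().astype(int);print("pred px",u)
    b=np.zeros_like(m);cv2.circle(b,tuple(int(q) for q in u),rad*2,255,-1);m&=b
    m=cv2.morphologyEx(m,cv2.MORPH_OPEN,np.ones((3,3)))
    k,l,s,ce=cv2.connectedComponentsWithStats(m)
    for i in range(1,k):
        if s[i,4]<400: continue
        ys,xs=np.where(l==i);W=p2w(c,np.c_[xs,ys],z)[:,:2].astype(np.float32);print(n,s[i].tolist(),ce[i].round(),W.mean(0).round(1),cv2.minAreaRect(W))
E
python3 - <<'E'
from h import *
st();blk("ochre",(549,387));go(549,387,18,70.2)
E
```

```text
{'time': 30.05, 'joint_pos': [30.69, 19.17, 74.54, -0.03, 86.31, 50.56], 'tool_pos': [549.59, 385.46, 215.66], 'tcp_rot': [179.99, 0.03, 70.13], 'ft_force': [-0.26, 0.06, 0.74], 'grip_force': 0.0, 'finger_gap': 85.13}
pred px [316 203]
ochre [293, 176, 47, 46, 2078] [317. 199.] [550.8 390.6] ((550.435791015625, 390.55755615234375), (38.89065933227539, 39.04196548461914), 70.06829071044922)
shift [  1.3  -1.1 197.7] turn -0.08
```

Request:
{"fn": "step_arm", "kwargs": {"rows": [[[2.5,-0.5,45],0],[[2.5,-0.5,90],0],[[2.5,-0.5,135],0],[[2.5,-0.5,170],0],[[2.5,-0.5,190],0],[[2.5,-0.5,197],0],[[2.5,-0.5,197],0],[[2.5,-0.5,197],0]]}}

```text
time: 30.9
tool_pos: [550.5, 389.8, 20.7]
tcp_rot: [179.9, -0.1, 70.2]
ft_force: [-0.1, 0.1, 1.4]
finger_gap: 85.4
grip_force: 0.0
```

Request:
{"fn": "step_arm", "kwargs": {"rows": [[[0,0,0],0],[[0,0,0],0],[[0,0,0],0],[[0,0,0],0],[[0,0,0],0],[[0,0,0],0]], "fingers": 0, "squeeze": 30}}

```text
time: 31.5
tool_pos: [549.6, 390.0, 19.9]
tcp_rot: [179.9, -0.1, 70.2]
ft_force: [-0.8, -0.6, 5.3]
finger_gap: 39.3
grip_force: 31.8
```

Request:
{"fn": "step_arm", "kwargs": {"rows": [[[0,0,-20],0],[[0,0,-60],0],[[0,0,-105],0],[[0,0,-140],0],[[0,0,-150],0],[[0,0,-150],0]]}}

```text
time: 32.1
tool_pos: [550.2, 390.3, 171.1]
tcp_rot: [179.9, -0.2, 70.2]
ft_force: [-1.1, -0.4, -1.8]
finger_gap: 39.2
grip_force: 31.0
```

```bash
python3 - <<'E'
from h import *
st();go(634.2,214,60,91.8)
E
```

```text
{'time': 32.1, 'joint_pos': [31.0, 20.91, 77.09, -0.0, 81.77, 50.76], 'tool_pos': [550.16, 390.31, 171.12], 'tcp_rot': [179.85, -0.18, 70.24], 'ft_force': [-1.05, -0.38, -1.81], 'grip_force': 30.98, 'finger_gap': 39.17}
shift [-137.9  138.4  111. ] turn -21.56
```

Request:
{"fn": "step_arm", "kwargs": {"rows": [[[-35,35,0],-7],[[-70,70,0],-14],[[-105,105,0],-21.6],[[-130,131,0],-21.6],[[-136,137.4,0],-21.6],[[-136,137.4,30],-21.6],[[-136,137.4,70],-21.6],[[-136,137.4,105],-21.6],[[-136,137.4,111],-21.6],[[-136,137.4,111],-21.6],[[-136,137.4,111],-21.6],[[-136,137.4,111],-21.6]]}}

```text
time: 33.3
tool_pos: [632.1, 215.4, 57.6]
tcp_rot: [-180.0, 0.0, 91.8]
ft_force: [0.2, 0.0, -1.1]
finger_gap: 39.1
grip_force: 33.5
```

```bash
python3 - <<'E'
from h import *
st();go(633.7,216,28,91.8)
E
```

```text
{'time': 33.3, 'joint_pos': [14.42, 26.14, 82.82, 0.0, 71.07, 12.57], 'tool_pos': [632.11, 215.39, 57.58], 'tcp_rot': [-179.97, 0.0, 91.84], 'ft_force': [0.18, 0.01, -1.13], 'grip_force': 33.49, 'finger_gap': 39.1}
shift [ 0.6  1.6 29.6] turn 0.04
```

Request:
{"fn": "step_arm", "kwargs": {"rows": [[[0.6,1.6,10],0],[[0.6,1.6,18],0],[[0.6,1.6,24],0],[[0.6,1.6,28],0],[[0.6,1.6,29.5],0],[[0.6,1.6,29.5],0],[[0.6,1.6,29.5],0]]}}

```text
time: 34.0
tool_pos: [636.2, 219.1, 33.6]
tcp_rot: [179.7, -0.3, 91.9]
ft_force: [-10.6, 9.1, 26.2]
finger_gap: 39.4
grip_force: 51.4
```

```bash
python3 - <<'E'
from h import *
st()
E
```

```text
{'time': 34.0, 'joint_pos': [14.55, 28.15, 82.88, 0.19, 68.59, 12.6], 'tool_pos': [636.23, 219.13, 33.62], 'tcp_rot': [179.67, -0.25, 91.88], 'ft_force': [-10.64, 9.11, 26.21], 'grip_force': 51.36, 'finger_gap': 39.44}
```

Request:
{"fn": "step_arm", "kwargs": {"rows": [[[0,0,-10],0],[[0,0,-25],0],[[0,0,-45],0],[[0,0,-45],0],[[0,0,-45],0]]}}

```text
time: 34.5
tool_pos: [634.5, 215.6, 73.7]
tcp_rot: [179.9, -0.0, 91.8]
ft_force: [-0.9, 0.6, -1.8]
finger_gap: 39.7
grip_force: 47.8
```

```bash
python3 - <<'E'
from h import *
st();c=get_calibration("wrist");im=snapshot("wrist");p=r.sense()['tool_pos']
print(w2p(c,[p-[0,0,20],p-[0,0,-8]]))
t=snapshot("top")
cv2.imwrite("pics/w9.png",np.hstack([cv2.resize(im[60:480,170:480],(400,542)),cv2.resize(t[185:325,210:310],(400,542),interpolation=cv2.INTER_CUBIC)]))
E
```

```text
{'time': 34.5, 'joint_pos': [14.39, 25.35, 82.04, -0.01, 72.53, 12.58], 'tool_pos': [634.51, 215.64, 73.65], 'tcp_rot': [179.93, -0.01, 91.82], 'ft_force': [-0.85, 0.56, -1.78], 'grip_force': 47.8, 'finger_gap': 39.71}
[[315.49050741 301.32208077]
 [315.28674084 337.95136784]]
```

View pics/w9.png

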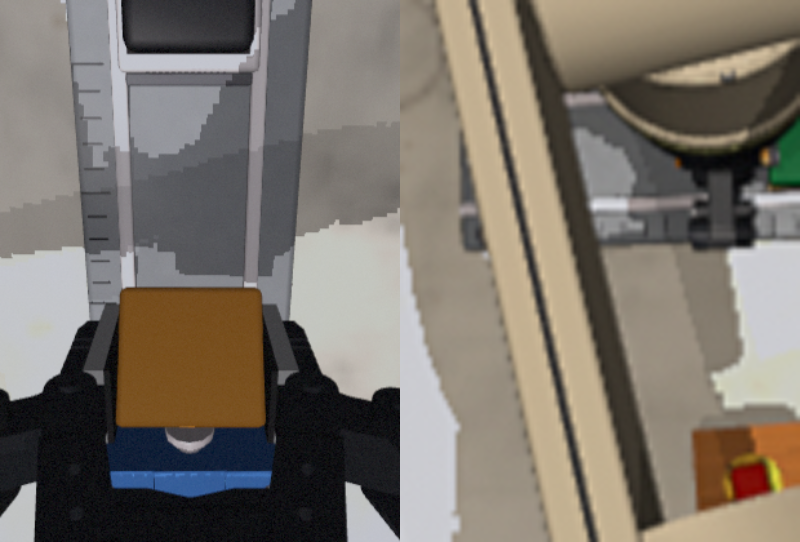

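The wrist crop shows ochre held tilted, with its front down. It wedged on green's face because I left too little y clearance. I'll set it down further along +y so it drops flat, then slide it back.

Request:
{"fn": "step_arm", "kwargs": {"rows": [[[9,-0.7,0],0],[[9,-0.7,10],0],[[9,-0.7,20],0],[[9,-0.7,30],0],[[9,-0.7,36],0],[[9,-0.7,39],0],[[9,-0.7,39],0],[[9,-0.7,39],0]]}}

```text
time: 35.4
tool_pos: [633.3, 224.7, 34.6]
tcp_rot: [180.0, -0.0, 91.8]
ft_force: [0.6, 0.8, -1.1]
finger_gap: 39.5
grip_force: 47.8
```

```bash
python3 - <<'E'
from h import *
st()
E
```

```text
{'time': 35.4, 'joint_pos': [15.17, 28.26, 82.62, -0.0, 69.09, 13.35], 'tool_pos': [633.29, 224.73, 34.64], 'tcp_rot': [179.97, -0.01, 91.82], 'ft_force': [0.57, 0.79, -1.08], 'grip_force': 47.8, 'finger_gap': 39.49}
```

Request:
{"fn": "step_arm", "kwargs": {"rows": [[[0,0,1],0],[[0,0,2],0],[[0,0,2.5],0],[[0,0,2.5],0]]}}

```text
time: 35.8
tool_pos: [633.0, 224.8, 31.8]
tcp_rot: [-180.0, -0.0, 91.8]
ft_force: [-0.6, -0.2, -0.9]
finger_gap: 39.3
grip_force: 47.8
```

Request:
{"fn": "step_arm", "kwargs": {"rows": [[[0,0,1],0],[[0,0,2],0],[[0,0,2.5],0],[[0,0,2.5],0]]}}

```text
time: 36.2
tool_pos: [632.8, 224.7, 29.1]
tcp_rot: [-180.0, 0.0, 91.8]
ft_force: [-0.1, 0.5, -1.0]
finger_gap: 39.3
grip_force: 47.8
```

Request:
{"fn": "step_arm", "kwargs": {"rows": [[[0,0.5,1],0],[[0,0.5,1.5],0],[[0,0.5,2],0],[[0,0.5,2],0]]}}

```text
time: 36.6
tool_pos: [633.4, 224.8, 27.2]
tcp_rot: [-180.0, 0.0, 91.8]
ft_force: [-0.4, -0.4, -0.7]
finger_gap: 39.1
grip_force: 47.8
```

Request:
{"fn": "step_arm", "kwargs": {"rows": [[[0,0,0],0],[[0,0,0],0],[[0,0,0],0],[[0,0,0],0]], "fingers": 0.65}}

```text
time: 37.0
tool_pos: [633.6, 224.8, 27.4]
tcp_rot: [180.0, -0.0, 91.8]
ft_force: [0.3, 0.5, -0.7]
finger_gap: 55.4
grip_force: 0.0
```

Request:
{"fn": "step_arm", "kwargs": {"rows": [[[0,0,0],0],[[0,0,0],0],[[0,0,0],0],[[0,0,0],0]], "fingers": 0, "squeeze": 20}}

```text
time: 37.4
tool_pos: [633.7, 224.8, 27.5]
tcp_rot: [180.0, -0.0, 91.8]
ft_force: [0.2, 0.3, 1.8]
finger_gap: 39.6
grip_force: 21.1
```

Request:
{"fn": "step_arm", "kwargs": {"rows": [[[-2,0,0],0],[[-4,0,0],0],[[-5,0,0],0],[[-5,0,0],0]]}}

```text
time: 37.8
tool_pos: [633.8, 219.6, 27.5]
tcp_rot: [180.0, -0.0, 91.8]
ft_force: [0.3, 0.9, 3.2]
finger_gap: 39.3
grip_force: 21.2
```

Request:
{"fn": "step_arm", "kwargs": {"rows": [[[-1,0,0],0],[[-2,0,0],0],[[-3,0,0],0],[[-3,0,0],0]]}}

```text
time: 38.2
tool_pos: [633.9, 216.7, 27.5]
tcp_rot: [180.0, -0.0, 91.8]
ft_force: [0.4, 1.9, 3.6]
finger_gap: 39.6
grip_force: 21.3
```

Request:
{"fn": "step_arm", "kwargs": {"rows": [[[0,0,0],0],[[0,0,0],0],[[0,0,0],0],[[0,0,-30],0],[[0,0,-75],0],[[0,0,-120],0],[[0,0,-150],0],[[0,0,-180],0],[[0,0,-180],0]], "fingers": 0.7}}

```text
time: 39.1
tool_pos: [636.4, 217.3, 213.8]
tcp_rot: [179.5, -0.1, 91.8]
ft_force: [0.6, 0.5, 0.6]
finger_gap: 59.7
grip_force: 0.0
```

```bash
python3 - <<'E'
from h import *
st();c=get_calibration("wrist");im=snapshot("wrist");go(454,384.5,220,103.7)
import pickle;pickle.dump((c,im),open("w10.pkl","wb"))
cv2.imwrite("pics/w10.png",cv2.resize(im[0:480,180:460],(560,600)) if 0 else im[:, 100:540])
E
```

```text
{'time': 39.1, 'joint_pos': [14.5, 18.89, 75.08, -0.01, 85.51, 12.67], 'tool_pos': [636.41, 217.35, 213.78], 'tcp_rot': [179.49, -0.11, 91.83], 'ft_force': [0.64, 0.54, 0.57], 'grip_force': 0.0, 'finger_gap': 59.7}
shift [ 173.1 -175.9  -10.1] turn -11.87
```

View pics/w10.png

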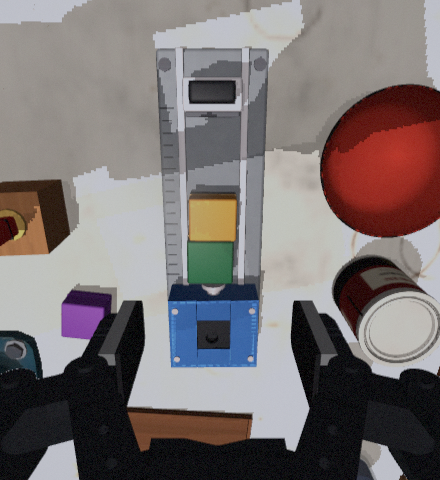

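The picture shows green against the anvil and ochre against green, both flat between the rails, with the jaw open. That was my last allowed view, so I rely on numbers from here. Red is next.

Request:
{"fn": "step_arm", "kwargs": {"rows": [[[35,-35,-10],-6],[[70,-70,-10],-12],[[105,-106,-10],-12],[[140,-141,-10],-12],[[165,-168,-10],-12],[[173,-176,-10],-12],[[173,-176,-10],-12],[[173,-176,-10],-12],[[173,-176,-10],-12]], "fingers": 1}}

```text
time: 40.05
tool_pos: [453.4, 382.9, 216.8]
tcp_rot: [-180.0, 0.0, 103.7]
ft_force: [-0.3, 0.2, 0.1]
finger_gap: 85.5
grip_force: 0.0
```

```bash
python3 - <<'E'
from h import *
import pickle
st();blk("red",(454,384.5));go(454,384.5,20,103.7)
c,im=pickle.load(open("w10.pkl","rb"));print("edges y",p2w(c,[[313,197],[311,241],[311,285]],36).round(1), "rails x at y~",p2w(c,[[283,120],[347,120],[285,180],[344,180]],12).round(1))
E
```

```text
{'time': 40.05, 'joint_pos': [35.24, 7.22, 88.21, -0.03, 84.6, 21.51], 'tool_pos': [453.42, 382.85, 216.79], 'tcp_rot': [-179.98, 0.04, 103.74], 'ft_force': [-0.31, 0.21, 0.06], 'grip_force': 0.0, 'finger_gap': 85.45}
pred px [319 203]
red [295, 179, 47, 41, 1728] [319. 199.] [453.6 387.9] ((452.8616027832031, 387.1470947265625), (38.82459259033203, 34.72217559814453), 13.6797456741333)
shift [  1.6   1.  196.9] turn 0.02
edges y [[634.2 226.8  36. ]
 [633.6 188.6  36. ]
 [634.6 147.4  36. ]] rails x at y~ [[607.9 285.2  12. ]
 [660.6 286.8  12. ]
 [609.7 235.4  12. ]
 [660.8 236.9  12. ]]
```

Request:
{"fn": "step_arm", "kwargs": {"rows": [[[0,0,45],0],[[0,0,90],0],[[0,0,135],0],[[0,0,170],0],[[0,0,190],0],[[0,0,198],0],[[0,0,198],0],[[0,0,198],0]]}}

```text
time: 40.9
tool_pos: [453.7, 384.3, 20.8]
tcp_rot: [179.9, -0.0, 103.8]
ft_force: [0.1, 0.1, 0.2]
finger_gap: 85.6
grip_force: 0.0
```

Request:
{"fn": "step_arm", "kwargs": {"rows": [[[0,0,0],0],[[0,0,0],0],[[0,0,0],0],[[0,0,0],0],[[0,0,0],0],[[0,0,0],0]], "fingers": 0, "squeeze": 30}}

```text
time: 41.5
tool_pos: [452.9, 384.5, 20.4]
tcp_rot: [179.9, -0.0, 103.8]
ft_force: [-1.6, -1.4, 5.8]
finger_gap: 39.5
grip_force: 31.5
```

Request:
{"fn": "step_arm", "kwargs": {"rows": [[[0,0,-20],0],[[0,0,-60],0],[[0,0,-105],0],[[0,0,-140],0],[[0,0,-150],0],[[0,0,-150],0]]}}

```text
time: 42.1
tool_pos: [453.3, 384.9, 171.5]
tcp_rot: [179.8, -0.1, 103.8]
ft_force: [0.5, -0.3, -1.9]
finger_gap: 39.1
grip_force: 30.7
```

```bash
python3 - <<'E'
from h import *
st();go(633.6,252,70,91.8)
E
```

```text
{'time': 42.1, 'joint_pos': [35.39, 8.87, 91.21, -0.0, 79.69, 21.55], 'tool_pos': [453.3, 384.86, 171.49], 'tcp_rot': [179.78, -0.08, 103.84], 'ft_force': [0.51, -0.26, -1.9], 'grip_force': 30.74, 'finger_gap': 39.07}
shift [-172.3  142.9  101.8] turn 12.04
```

Request:
{"fn": "step_arm", "kwargs": {"rows": [[[-40,33,0],6],[[-80,66,0],12],[[-120,99,0],12],[[-155,130,0],12],[[-172,143,0],12],[[-172,143,25],12],[[-172,143,60],12],[[-172,143,90],12],[[-172,143,102],12],[[-172,143,102],12],[[-172,143,102],12],[[-172,143,102],12]]}}

```text
time: 43.3
tool_pos: [633.6, 251.8, 69.5]
tcp_rot: [179.8, -0.1, 91.8]
ft_force: [0.9, -0.2, 0.3]
finger_gap: 39.7
grip_force: 30.8
```

Request:
{"fn": "step_arm", "kwargs": {"rows": [[[0,0,0],0],[[0,0,0],0],[[0,0,0],0]]}}

```text
time: 43.6
tool_pos: [632.7, 251.4, 68.2]
tcp_rot: [179.9, -0.0, 91.8]
ft_force: [-0.4, -0.7, -0.2]
finger_gap: 39.1
grip_force: 30.8
```

```bash
python3 - <<'E'
from h import *
st();go(633.3,252,29,91.8)
E
```

```text
{'time': 43.6, 'joint_pos': [17.36, 27.22, 80.19, -0.0, 72.52, 15.52], 'tool_pos': [632.74, 251.41, 68.22], 'tcp_rot': [179.92, -0.02, 91.84], 'ft_force': [-0.39, -0.69, -0.16], 'grip_force': 30.8, 'finger_gap': 39.14}
shift [ 0.6  0.5 39.2] turn 0.04
```

Request:
{"fn": "step_arm", "kwargs": {"rows": [[[0.5,0.5,12],0],[[0.5,0.5,22],0],[[0.5,0.5,29],0],[[0.5,0.5,33],0],[[0.5,0.5,36],0],[[0.5,0.5,36],0]]}}

```text
time: 44.2
tool_pos: [632.4, 251.6, 30.6]
tcp_rot: [-179.9, 0.0, 91.8]
ft_force: [-0.7, -0.4, -0.8]
finger_gap: 39.2
grip_force: 30.8
```

Request:
{"fn": "step_arm", "kwargs": {"rows": [[[0,0,1.5],0],[[0,0,3],0],[[0,0,3.5],0],[[0,0,3.5],0]]}}

```text
time: 44.6
tool_pos: [633.1, 251.9, 28.4]
tcp_rot: [180.0, -0.0, 91.8]
ft_force: [-1.1, -0.5, 2.5]
finger_gap: 39.4
grip_force: 31.1
```

```bash
python3 - <<'E'
from h import *
st()
E
```

```text
{'time': 44.6, 'joint_pos': [17.38, 29.98, 80.99, -0.0, 68.98, 15.55], 'tool_pos': [633.12, 251.85, 28.4], 'tcp_rot': [179.95, -0.01, 91.83], 'ft_force': [-1.14, -0.48, 2.48], 'grip_force': 31.09, 'finger_gap': 39.43}
```

Request:
{"fn": "step_arm", "kwargs": {"rows": [[[0,0,0],0],[[0,0,0],0],[[0,0,0],0],[[0,0,0],0],[[0,0,-30],0],[[0,0,-75],0],[[0,0,-120],0],[[0,0,-160],0],[[0,0,-160],0]], "fingers": 0.7}}

```text
time: 45.5
tool_pos: [636.6, 253.0, 197.0]
tcp_rot: [179.3, -0.2, 91.8]
ft_force: [1.0, -0.1, 0.4]
finger_gap: 60.0
grip_force: 0.0
```

Request:
{"fn": "step_arm", "kwargs": {"rows": [[[20,0,0],-8],[[40,0,0],-16],[[54.5,0,0],-24],[[54.5,0,0],-32],[[54.5,0,0],-40],[[54.5,0,0],-48],[[54.5,0,0],-56],[[54.5,0,0],-64],[[54.5,0,0],-72],[[54.5,0,0],-80],[[54.5,0,0],-88],[[54.5,0,0],-90]]}}

```text
time: 46.7
tool_pos: [630.8, 306.1, 187.1]
tcp_rot: [-180.0, -0.0, -177.9]
ft_force: [0.4, -0.2, 0.8]
finger_gap: 59.6
grip_force: 0.0
```

Request:
{"fn": "step_arm", "kwargs": {"rows": [[[0,0,0],0],[[0,0,0],0],[[0,0,0],0]]}}

```text
time: 47.0
tool_pos: [630.9, 306.2, 187.6]
tcp_rot: [-180.0, -0.0, -178.2]
ft_force: [0.2, -0.0, -0.1]
finger_gap: 59.9
grip_force: 0.0
```

```bash
python3 - <<'E'
from h import *
st();go(631,306.4,62,-178.2)
for n,y in(("red",247),("ochre",208),("green",168)): blk(n,(633,y),z=36,rad=12)
E
```

```text
{'time': 47.0, 'joint_pos': [21.7, 24.68, 70.58, -0.0, 84.75, -70.07], 'tool_pos': [630.94, 306.17, 187.56], 'tcp_rot': [-179.99, -0.02, -178.23], 'ft_force': [0.17, -0.04, -0.08], 'grip_force': 0.0, 'finger_gap': 59.86}
shift [-1.000e-01  2.000e-01  1.256e+02] turn -0.03
pred px [239 217]
red [224, 194, 39, 47, 1524] [242. 217.] [632.9 249.1] ((633.293701171875, 250.22862243652344), (36.42888641357422, 28.374048233032227), 1.709965467453003)
pred px [188 215]
ochre [165, 192, 47, 47, 1789] [188. 215.] [632.8 208.1] ((633.0652465820312, 208.0210723876953), (34.91704177856445, 37.327083587646484), 86.62373352050781)
pred px [135 214]
green [112, 191, 47, 47, 1789] [135. 214.] [633.3 168. ] ((633.6435546875, 168.0054931640625), (33.51652145385742, 39.218345642089844), 42.935638427734375)
```

Request:
{"fn": "step_arm", "kwargs": {"rows": [[[0,0,40],0],[[0,0,80],0],[[0,0,110],0],[[0,0,122],0],[[0,0,126],0],[[0,0,126],0],[[0,0,126],0]]}}

```text
time: 47.85
tool_pos: [632.6, 306.9, 64.5]
tcp_rot: [179.9, 0.2, -178.2]
ft_force: [-0.5, 0.2, 0.8]
finger_gap: 60.0
grip_force: 0.0
```

Request:
{"fn": "step_arm", "kwargs": {"rows": [[[0,0,0],0],[[0,0,0],0],[[0,0,0],0],[[0,0,0],0],[[0,0,0],0],[[0,0,0],0]], "fingers": 0, "squeeze": 25}}

```text
time: 48.45
tool_pos: [631.4, 306.4, 62.6]
tcp_rot: [180.0, 0.1, -178.2]
ft_force: [-1.2, -0.0, 5.4]
finger_gap: 14.2
grip_force: 29.6
```

Request:
{"fn": "step_arm", "kwargs": {"rows": [[[0,-4,0],0],[[0,-8,0],0],[[0,-12,0],0],[[0,-16,0],0],[[0,-20,0],0],[[0,-24,0],0],[[0,-27,0],0],[[0,-29,0],0],[[0,-30,0],0],[[0,-30,0],0],[[0,-30,0],0]]}}

```text
time: 49.55
tool_pos: [632.4, 276.4, 62.6]
tcp_rot: [180.0, 0.1, -178.2]
ft_force: [-1.2, 1.1, 6.4]
finger_gap: 13.9
grip_force: 29.8
```

```bash
python3 - <<'E'
from h import *
st()
E
```

```text
{'time': 49.55, 'joint_pos': [19.35, 28.91, 78.55, 0.01, 72.47, -72.49], 'tool_pos': [632.41, 276.44, 62.64], 'tcp_rot': [179.97, 0.06, -178.16], 'ft_force': [-1.2, 1.06, 6.39], 'grip_force': 29.8, 'finger_gap': 13.87}
```

Request:
{"fn": "step_arm", "kwargs": {"rows": [[[0,-1,0],0],[[0,-2,0],0],[[0,-3,0],0],[[0,-3,0],0]]}}

```text
time: 49.95
tool_pos: [632.5, 273.8, 62.7]
tcp_rot: [179.9, 0.1, -178.2]
ft_force: [-1.9, 2.2, 5.8]
finger_gap: 13.4
grip_force: 29.7
```

Request:
{"fn": "step_arm", "kwargs": {"rows": [[[0,-1,0],0],[[0,-2,0],0],[[0,-3,0],0],[[0,-3,0],0]]}}

```text
time: 50.35
tool_pos: [632.6, 271.1, 62.7]
tcp_rot: [179.9, 0.1, -178.1]
ft_force: [-0.7, 4.2, 5.4]
finger_gap: 13.6
grip_force: 29.7
```

```bash
python3 - <<'E'
from h import *
st()
E
```

```text
{'time': 50.35, 'joint_pos': [18.9, 28.6, 78.97, 0.06, 72.34, -72.97], 'tool_pos': [632.6, 271.13, 62.68], 'tcp_rot': [179.91, 0.08, -178.15], 'ft_force': [-0.66, 4.25, 5.41], 'grip_force': 29.68, 'finger_gap': 13.59}
```

Request:
{"fn": "step_arm", "kwargs": {"rows": [[[0,-1,0],0],[[0,-2,0],0],[[0,-3,0],0],[[0,-3.4,0],0],[[0,-3.4,0],0],[[0,-3.4,0],0]]}}

```text
time: 50.95
tool_pos: [632.7, 268.2, 62.6]
tcp_rot: [179.9, 0.1, -178.1]
ft_force: [-0.4, 5.6, 4.3]
finger_gap: 13.7
grip_force: 29.6
```

```bash
python3 - <<'E'
from h import *
st()
E
```

```text
{'time': 50.95, 'joint_pos': [18.65, 28.43, 79.19, 0.09, 72.26, -73.24], 'tool_pos': [632.66, 268.17, 62.64], 'tcp_rot': [179.88, 0.08, -178.14], 'ft_force': [-0.4, 5.64, 4.32], 'grip_force': 29.61, 'finger_gap': 13.68}
```

Request:
{"fn": "step_arm", "kwargs": {"rows": [[[0,-0.4,0],0],[[0,-0.4,0],0],[[0,-0.4,0],0],[[0,-0.4,0],0],[[0,-0.4,0],0],[[0,-0.4,0],0],[[0,-0.4,0],0],[[0,-0.4,0],0],[[0,-0.4,0],0],[[0,-0.4,0],0],[[0,-0.4,0],0],[[0,-0.4,0],0]]}}

```text
time: 52.15
tool_pos: [632.7, 267.9, 62.6]
tcp_rot: [179.9, 0.1, -178.1]
ft_force: [0.2, 6.3, 5.8]
finger_gap: 14.0
grip_force: 29.6
```

Request:
{"fn": "step_arm", "kwargs": {"rows": [[[0,0,0],0],[[0,0,0],0],[[0,0,0],0],[[0,0,0],0],[[0,0,0],0],[[0,0,0],0]]}}

```text
time: 52.75
tool_pos: [632.7, 267.9, 62.7]
tcp_rot: [179.9, 0.1, -178.1]
ft_force: [-0.6, 7.1, 4.8]
finger_gap: 13.4
grip_force: 29.6
```

Request:
{"fn": "step_arm", "kwargs": {"rows": [[[0,4,0],0],[[0,10,0],0],[[0,18,0],0],[[0,28,0],0],[[0,36,0],0],[[0,40,0],0],[[0,40,0],0],[[0,40,0],0]]}}

```text
time: 53.55
tool_pos: [631.4, 306.9, 62.6]
tcp_rot: [180.0, 0.1, -178.1]
ft_force: [-1.2, 1.2, 7.4]
finger_gap: 13.6
grip_force: 29.8
```

Request:
{"fn": "step_arm", "kwargs": {"rows": [[[0,0,0],0],[[0,0,0],0],[[0,0,0],0],[[0,0,0],0],[[0,0,-30],0],[[0,0,-75],0],[[0,0,-120],0],[[0,0,-130],0],[[0,0,-130],0]], "fingers": 0.7}}

```text
time: 54.45
tool_pos: [632.8, 307.1, 195.7]
tcp_rot: [179.9, 0.3, -178.2]
ft_force: [0.6, -0.7, -0.2]
finger_gap: 59.7
grip_force: 0.0
```

```bash
python3 - <<'E'
from h import *
st();go(633.3,248,190,91.8)
for n,y in(("red",245),("ochre",208),("green",168)): blk(n,(633,y),z=36,rad=12)
E
```

```text
{'time': 54.45, 'joint_pos': [21.71, 24.39, 70.11, -0.0, 85.15, -70.12], 'tool_pos': [632.78, 307.08, 195.68], 'tcp_rot': [179.88, 0.34, -178.17], 'ft_force': [0.56, -0.73, -0.18], 'grip_force': 0.0, 'finger_gap': 59.71}
shift [  1.4 -59.1   5.6] turn 90.03
pred px [237 210]
red [214, 187, 39, 47, 1533] [234. 210.] [633.2 242.7] ((633.2526245117188, 241.52149963378906), (37.07140350341797, 29.494754791259766), 1.7451599836349487)
pred px [189 212]
ochre [166, 189, 44, 47, 1687] [188. 212.] [632.9 206.9] ((633.1012573242188, 206.06019592285156), (36.765132904052734, 32.86946487426758), 1.7633541822433472)
pred px [137 213]
green [114, 190, 46, 47, 1764] [137. 213.] [632.7 168. ] ((632.9879760742188, 167.47740173339844), (36.53309631347656, 35.29330062866211), 1.7780145406723022)
```

Held at about 5 mm for 1.8 s. Now the blocks go to the tray, red first.

Request:
{"fn": "step_arm", "kwargs": {"rows": [[[1,-20,0],8],[[1,-40,0],16],[[1,-64,0],24],[[1,-64,0],32],[[1,-64,0],40],[[1,-64,0],48],[[1,-64,0],56],[[1,-64,0],64],[[1,-64,0],72],[[1,-64,0],80],[[1,-64,0],88],[[1,-64,0],90]]}}

```text
time: 55.8
tool_pos: [630.7, 242.0, 188.5]
tcp_rot: [-179.7, 0.1, 91.5]
ft_force: [0.3, -0.2, 0.4]
finger_gap: 59.8
grip_force: 0.0
```

Request:
{"fn": "step_arm", "kwargs": {"rows": [[[0,0,30],0],[[0,0,70],0],[[0,0,105],0],[[0,0,120],0],[[0,0,120],0]], "fingers": 0.75}}

```text
time: 56.3
tool_pos: [628.6, 241.3, 66.5]
tcp_rot: [-179.5, 0.1, 91.8]
ft_force: [-0.6, 0.1, 1.0]
finger_gap: 64.0
grip_force: 0.0
```

```bash
python3 - <<'E'
from h import *
st();go(633.2,243,28,91.8)
E
```

```text
{'time': 56.3, 'joint_pos': [16.64, 26.77, 80.97, -0.0, 72.77, 14.81], 'tool_pos': [628.6, 241.34, 66.52], 'tcp_rot': [-179.51, 0.13, 91.83], 'ft_force': [-0.62, 0.09, 0.96], 'grip_force': 0.0, 'finger_gap': 63.98}
shift [ 1.6  5.  38.5] turn 0.03
```

Request:
{"fn": "step_arm", "kwargs": {"rows": [[[1,1.5,15],0],[[1,1.5,27],0],[[1,1.5,35],0],[[1,1.5,38],0],[[1,1.5,38],0],[[1,1.5,38],0]]}}

```text
time: 56.9
tool_pos: [633.9, 243.6, 34.4]
tcp_rot: [180.0, -0.0, 91.8]
ft_force: [0.2, 0.5, 0.2]
finger_gap: 63.9
grip_force: 0.0
```

Request:
{"fn": "step_arm", "kwargs": {"rows": [[[0,0,0],0],[[0,0,0],0],[[0,0,0],0],[[0,0,0],0],[[0,0,0],0]], "fingers": 0, "squeeze": 30}}

```text
time: 57.4
tool_pos: [634.2, 243.7, 34.7]
tcp_rot: [179.9, -0.0, 91.8]
ft_force: [-1.1, 0.9, 5.4]
finger_gap: 39.2
grip_force: 31.8
```

Request:
{"fn": "step_arm", "kwargs": {"rows": [[[0,0,-20],0],[[0,0,-60],0],[[0,0,-105],0],[[0,0,-140],0],[[0,0,-140],0],[[0,0,-140],0]]}}

```text
time: 58.0
tool_pos: [634.0, 243.6, 174.7]
tcp_rot: [179.9, -0.0, 91.8]
ft_force: [0.0, -0.7, -1.8]
finger_gap: 39.5
grip_force: 31.2
```

```bash
python3 - <<'E'
from h import *
st();go(644,-85,170,176.3)
E
```

```text
{'time': 58.0, 'joint_pos': [16.7, 21.6, 75.85, -0.0, 82.45, 14.86], 'tool_pos': [634.0, 243.6, 174.71], 'tcp_rot': [179.9, -0.03, 91.83], 'ft_force': [0.03, -0.66, -1.81], 'grip_force': 31.19, 'finger_gap': 39.54}
shift [-328.8   -0.5    4.6] turn -84.47
```

Request:
{"fn": "step_arm", "kwargs": {"rows": [[[-30,0,0],-8],[[-65,0,0],-16],[[-100,0,0],-24],[[-135,0,0],-32],[[-170,0,0],-40],[[-205,0,0],-48],[[-240,0,0],-56],[[-270,0,0],-64],[[-300,0,0],-72],[[-320,0,0],-80],[[-329,-0.5,0],-84.5],[[-329,-0.5,0],-84.5]]}}

```text
time: 59.2
tool_pos: [641.9, -86.7, 170.8]
tcp_rot: [180.0, -0.3, 176.3]
ft_force: [-0.0, 0.5, -0.7]
finger_gap: 39.2
grip_force: 31.1
```

Request:
{"fn": "step_arm", "kwargs": {"rows": [[[0,0,30],0],[[0,0,70],0],[[0,0,105],0],[[0,0,125],0],[[0,0,125],0],[[0,0,125],0]]}}

```text
time: 59.8
tool_pos: [642.7, -84.5, 47.9]
tcp_rot: [180.0, -0.1, 176.3]
ft_force: [0.5, 0.9, -0.3]
finger_gap: 39.4
grip_force: 31.1
```

```bash
python3 - <<'E'
from h import *
st();go(644,-85,31,176.3)
E
```

```text
{'time': 59.8, 'joint_pos': [-12.02, 24.17, 86.52, 0.01, 69.45, -98.31], 'tool_pos': [642.72, -84.5, 47.87], 'tcp_rot': [179.97, -0.14, 176.28], 'ft_force': [0.54, 0.86, -0.29], 'grip_force': 31.12, 'finger_gap': 39.37}
shift [-1.3 -0.4 16.9] turn -0.02
```

Request:
{"fn": "step_arm", "kwargs": {"rows": [[[-1,0,8],0],[[-1,0,13],0],[[-1,0,16],0],[[-1,0,17.5],0],[[-1,0,17.5],0]]}}

```text
time: 60.3
tool_pos: [644.5, -85.5, 31.3]
tcp_rot: [180.0, -0.0, 176.3]
ft_force: [-1.1, -0.8, 0.1]
finger_gap: 39.0
grip_force: 31.1
```

```bash
python3 - <<'E'
from h import *
st()
E
```

```text
{'time': 60.3, 'joint_pos': [-12.07, 25.52, 86.67, -0.0, 67.81, -98.39], 'tool_pos': [644.49, -85.48, 31.27], 'tcp_rot': [180.0, -0.01, 176.32], 'ft_force': [-1.05, -0.77, 0.08], 'grip_force': 31.15, 'finger_gap': 38.98}
```

Request:
{"fn": "step_arm", "kwargs": {"rows": [[[0,0,0.8],0],[[0,0,1],0],[[0,0,1],0]]}}

```text
time: 60.6
tool_pos: [644.8, -85.5, 30.7]
tcp_rot: [-180.0, 0.0, 176.3]
ft_force: [-1.3, -0.7, 2.1]
finger_gap: 39.0
grip_force: 31.3
```

Request:
{"fn": "step_arm", "kwargs": {"rows": [[[0,0,0],0],[[0,0,0],0],[[0,0,0],0],[[0,0,0],0],[[0,0,-30],0],[[0,0,-75],0],[[0,0,-120],0],[[0,0,-140],0],[[0,0,-140],0]], "fingers": 0.7}}

```text
time: 61.5
tool_pos: [647.4, -86.0, 176.0]
tcp_rot: [-179.9, 0.5, 176.3]
ft_force: [-0.6, -1.0, 0.2]
finger_gap: 59.7
grip_force: 0.0
```

Request:
{"fn": "step_arm", "kwargs": {"rows": [[[3,30,0],8],[[6,60,0],16],[[9,90,0],24],[[12,120,0],32],[[15,150,0],40],[[18,180,0],48],[[21,210,0],56],[[24,240,0],64],[[27,265,0],72],[[30,285,0],80],[[30,291,0],84.5],[[30,291,0],84.5]]}}

```text
time: 62.7
tool_pos: [632.2, 208.0, 168.4]
tcp_rot: [-179.9, 0.0, 91.9]
ft_force: [0.1, -1.2, 0.8]
finger_gap: 60.0
grip_force: 0.0
```

Request:
{"fn": "step_arm", "kwargs": {"rows": [[[0,0,30],0],[[0,0,70],0],[[0,0,105],0],[[0,0,110],0],[[0,0,110],0],[[0,0,110],0]]}}

```text
time: 63.3
tool_pos: [634.6, 206.8, 62.4]
tcp_rot: [179.9, -0.0, 91.9]
ft_force: [0.7, 1.1, 0.3]
finger_gap: 59.8
grip_force: 0.0
```

```bash
python3 - <<'E'
from h import *
st();go(634,206.5,30,91.8)
E
```

```text
{'time': 63.3, 'joint_pos': [13.66, 25.62, 82.96, -0.01, 71.27, 11.8], 'tool_pos': [634.59, 206.85, 62.42], 'tcp_rot': [179.85, -0.03, 91.86], 'ft_force': [0.67, 1.09, 0.27], 'grip_force': 0.0, 'finger_gap': 59.82}
shift [-0.3 -0.7 32.4] turn 0.06
```

Request:
{"fn": "step_arm", "kwargs": {"rows": [[[0,-0.5,15],0],[[0,-0.5,27],0],[[0,-0.5,33],0],[[0,-0.5,33],0],[[0,-0.5,33],0]]}}

```text
time: 63.8
tool_pos: [632.5, 206.8, 27.0]
tcp_rot: [-180.0, 0.0, 91.8]
ft_force: [-0.1, -1.2, -0.7]
finger_gap: 59.8
grip_force: 0.0
```

Request:
{"fn": "step_arm", "kwargs": {"rows": [[[0,0,0],0],[[0,0,0],0],[[0,0,0],0],[[0,0,0],0],[[0,0,0],0]], "fingers": 0, "squeeze": 30}}

```text
time: 64.3
tool_pos: [633.3, 207.0, 28.1]
tcp_rot: [179.9, -0.0, 91.8]
ft_force: [0.1, 0.4, 4.0]
finger_gap: 39.3
grip_force: 31.9
```

Request:
{"fn": "step_arm", "kwargs": {"rows": [[[0,0,-20],0],[[0,0,-60],0],[[0,0,-105],0],[[0,0,-140],0],[[0,0,-140],0],[[0,0,-140],0]]}}

```text
time: 64.9
tool_pos: [633.2, 207.0, 168.3]
tcp_rot: [179.9, -0.0, 91.8]
ft_force: [-0.3, -0.3, -0.4]
finger_gap: 39.2
grip_force: 32.9
```

Request:
{"fn": "step_arm", "kwargs": {"rows": [[[-26,-5,0],-8],[[-52,-9,0],-16],[[-78,-14,0],-24],[[-104,-18,0],-32],[[-130,-23,0],-40],[[-156,-27,0],-48],[[-182,-32,0],-56],[[-208,-36,0],-64],[[-235,-41,0],-72],[[-265,-46,0],-80],[[-287,-49.5,0],-84.5],[[-287,-49.5,0],-84.5]]}}

```text
time: 66.1
tool_pos: [590.5, -84.1, 164.5]
tcp_rot: [-180.0, -0.3, 176.3]
ft_force: [0.3, 0.4, -0.8]
finger_gap: 39.3
grip_force: 32.9
```

Request:
{"fn": "step_arm", "kwargs": {"rows": [[[0,0,30],0],[[0,0,70],0],[[0,0,105],0],[[0,0,120],0],[[0,0,120],0],[[0,0,120],0]]}}

```text
time: 66.7
tool_pos: [592.8, -81.2, 47.9]
tcp_rot: [180.0, 0.0, 176.3]
ft_force: [-0.2, 0.0, 0.2]
finger_gap: 39.4
grip_force: 32.8
```

```bash
python3 - <<'E'
from h import *
st();go(594,-82,25,176.3)
E
```

```text
{'time': 66.7, 'joint_pos': [-12.72, 17.12, 95.43, 0.01, 67.44, -99.04], 'tool_pos': [592.79, -81.24, 47.89], 'tcp_rot': [179.99, 0.0, 176.32], 'ft_force': [-0.2, 0.05, 0.2], 'grip_force': 32.85, 'finger_gap': 39.4}
shift [-1.3 -0.7 22.9] turn 0.02
```

Request:
{"fn": "step_arm", "kwargs": {"rows": [[[-1,0,10],0],[[-1,0,18],0],[[-1,0,22],0],[[-1,0,23],0],[[-1,0,24],0],[[-1,0,24],0]]}}

```text
time: 67.3
tool_pos: [593.7, -81.7, 24.1]
tcp_rot: [-180.0, 0.0, 176.3]
ft_force: [-2.7, 0.4, 4.8]
finger_gap: 39.4
grip_force: 33.5
```

Request:
{"fn": "step_arm", "kwargs": {"rows": [[[0,0,0],0],[[0,0,0],0],[[0,0,0],0],[[0,0,0],0],[[0,0,-30],0],[[0,0,-75],0],[[0,0,-120],0],[[0,0,-140],0],[[0,0,-140],0]], "fingers": 0.7}}

```text
time: 68.2
tool_pos: [596.3, -82.3, 168.5]
tcp_rot: [-179.9, 0.5, 176.3]
ft_force: [0.4, 0.4, -0.3]
finger_gap: 59.7
grip_force: 0.0
```

Request:
{"fn": "step_arm", "kwargs": {"rows": [[[-2,25,0],8],[[-4,50,0],16],[[-6,75,0],24],[[-9,100,0],32],[[-12,125,0],40],[[-14,150,0],48],[[-17,175,0],56],[[-19,200,0],64],[[-21,225,0],72],[[-24,245,0],80],[[-24,252,0],84.5],[[-24,252,0],84.5]]}}

```text
time: 69.4
tool_pos: [632.6, 169.4, 161.3]
tcp_rot: [-179.9, 0.0, 91.9]
ft_force: [0.2, -0.1, 0.6]
finger_gap: 59.4
grip_force: 0.0
```

Request:
{"fn": "step_arm", "kwargs": {"rows": [[[0,0,30],0],[[0,0,70],0],[[0,0,100],0],[[0,0,105],0],[[0,0,105],0],[[0,0,105],0]]}}

```text
time: 70.0
tool_pos: [634.7, 168.2, 60.2]
tcp_rot: [179.9, -0.0, 91.9]
ft_force: [0.5, 0.6, 0.7]
finger_gap: 59.8
grip_force: 0.0
```

```bash
python3 - <<'E'
from h import *
st();go(634.8,168,29,91.8)
E
```

```text
{'time': 70.0, 'joint_pos': [10.37, 24.26, 85.0, -0.0, 70.61, 8.51], 'tool_pos': [634.73, 168.18, 60.2], 'tcp_rot': [179.86, -0.02, 91.86], 'ft_force': [0.54, 0.64, 0.73], 'grip_force': 0.0, 'finger_gap': 59.79}
shift [-0.2 -0.  31.2] turn 0.06
```

Request:
{"fn": "step_arm", "kwargs": {"rows": [[[0,0,15],0],[[0,0,26],0],[[0,0,31.5],0],[[0,0,31.5],0],[[0,0,31.5],0]]}}

```text
time: 70.5
tool_pos: [633.3, 168.3, 26.6]
tcp_rot: [-180.0, 0.0, 91.8]
ft_force: [-0.4, -0.8, -0.1]
finger_gap: 60.1
grip_force: 0.0
```

Request:
{"fn": "step_arm", "kwargs": {"rows": [[[0,0,0],0],[[0,0,0],0],[[0,0,0],0],[[0,0,0],0],[[0,0,0],0]], "fingers": 0, "squeeze": 30}}

```text
time: 71.0
tool_pos: [634.0, 168.4, 27.5]
tcp_rot: [179.9, -0.0, 91.8]
ft_force: [-0.6, 0.9, 4.8]
finger_gap: 39.6
grip_force: 32.2
```

Request:
{"fn": "step_arm", "kwargs": {"rows": [[[0,0,-20],0],[[0,0,-60],0],[[0,0,-105],0],[[0,0,-140],0],[[0,0,-140],0],[[0,0,-140],0]]}}

```text
time: 71.6
tool_pos: [634.1, 168.4, 167.8]
tcp_rot: [179.9, -0.0, 91.8]
ft_force: [-0.9, 0.2, -0.8]
finger_gap: 39.5
grip_force: 33.2
```

Request:
{"fn": "step_arm", "kwargs": {"rows": [[[-22,-9,0],-8],[[-44,-18,0],-16],[[-66,-27,0],-24],[[-88,-36,0],-32],[[-110,-45,0],-40],[[-132,-54,0],-48],[[-154,-63,0],-56],[[-178,-72,0],-64],[[-202,-82,0],-72],[[-228,-92,0],-80],[[-244,-98.5,0],-84.5],[[-244,-98.5,0],-84.5]]}}

```text
time: 72.8
tool_pos: [540.7, -80.4, 164.2]
tcp_rot: [180.0, -0.3, 176.3]
ft_force: [1.2, 0.1, -0.6]
finger_gap: 39.2
grip_force: 33.2
```

Request:
{"fn": "step_arm", "kwargs": {"rows": [[[0,0,30],0],[[0,0,70],0],[[0,0,105],0],[[0,0,120],0],[[0,0,120],0],[[0,0,120],0]]}}

```text
time: 73.4
tool_pos: [543.3, -78.5, 47.4]
tcp_rot: [180.0, 0.0, 176.3]
ft_force: [-0.3, -0.1, -0.1]
finger_gap: 39.1
grip_force: 33.2
```

```bash
python3 - <<'E'
from h import *
st();go(544,-79,25,176.3)
E
```

```text
{'time': 73.4, 'joint_pos': [-13.57, 10.19, 103.67, 0.01, 66.14, -99.89], 'tool_pos': [543.3, -78.46, 47.43], 'tcp_rot': [180.0, 0.01, 176.32], 'ft_force': [-0.28, -0.11, -0.06], 'grip_force': 33.18, 'finger_gap': 39.07}
shift [-0.7 -0.5 22.4] turn 0.02
```

Request:
{"fn": "step_arm", "kwargs": {"rows": [[[-1,0,10],0],[[-1,0,18],0],[[-1,0,22],0],[[-1,0,23],0],[[-1,0,24],0],[[-1,0,24],0]]}}

```text
time: 74.0
tool_pos: [544.2, -78.8, 23.8]
tcp_rot: [-180.0, 0.0, 176.3]
ft_force: [-3.3, 0.7, 5.8]
finger_gap: 39.1
grip_force: 34.1
```

Request:
{"fn": "step_arm", "kwargs": {"rows": [[[0,0,0],0],[[0,0,0],0],[[0,0,0],0],[[0,0,0],0],[[0,0,-30],0],[[0,0,-75],0],[[0,0,-120],0],[[0,0,-170],0],[[0,0,-190],0],[[0,0,-190],0]], "fingers": 0.7}}

```text
time: 75.0
tool_pos: [546.4, -79.4, 218.0]
tcp_rot: [-179.9, 0.5, 176.3]
ft_force: [0.6, -0.6, 0.6]
finger_gap: 59.8
grip_force: 0.0
```

Request:
{"fn": "step_arm", "kwargs": {"rows": [[[15,40,0],0],[[30,80,0],0],[[45,120,0],0],[[60,160,0],0],[[75,200,0],0],[[90,240,0],0],[[120,280,0],0],[[150,320,0],0],[[180,360,0],0],[[210,400,0],0],[[230,440,0],0],[[250,480,0],0]]}}

```text
time: 76.2
tool_pos: [323.2, 417.3, 211.2]
tcp_rot: [-179.9, -0.1, 176.4]
ft_force: [1.0, 0.8, -0.3]
finger_gap: 59.5
grip_force: 0.0
```

Request:
{"fn": "step_arm", "kwargs": {"rows": [[[30,30,0],0],[[60,60,0],0],[[80,80,0],0],[[80,80,0],0],[[80,80,0],0]]}}

```text
time: 76.7
tool_pos: [249.6, 500.7, 211.1]
tcp_rot: [-179.9, -0.0, 176.4]
ft_force: [0.3, 0.2, -1.2]
finger_gap: 59.7
grip_force: 0.0
```

```bash
python3 - <<'E'
from h import *
st()
for n,x,y in(("red",644,-85),("ochre",594,-82),("green",544,-79)): blk(n,(x,y),cam="top",z=32,rad=13)
# pin: compare with first top image patch
a=cv2.imread("pics/top0.png");b=snapshot("top");cv2.imwrite("pics/topEnd.png",b)
for nm,(u,v) in dict(pin=(298,308),tin=(337,135),jar=(391,145),bowl=(267,144)).items():
    t=a[v-14:v+14,u-14:u+14];s=b[v-24:v+24,u-24:u+24];m=cv2.matchTemplate(s,t,cv2.TM_CCOEFF_NORMED);print(nm,cv2.minMaxLoc(m)[1],cv2.minMaxLoc(m)[3],"(10,10 = same)")
E
```

```text
{'time': 76.7, 'joint_pos': [58.27, 2.3, 94.01, -0.03, 83.85, -28.16], 'tool_pos': [249.63, 500.69, 211.09], 'tcp_rot': [-179.85, -0.05, 176.43], 'ft_force': [0.29, 0.17, -1.21], 'grip_force': 0.0, 'finger_gap': 59.74}
pred px [454 215]
red [444, 203, 22, 20, 403] [454. 213.] [648.  -86.5] ((648.1271362304688, -86.62664794921875), (39.08222579956055, 35.05294418334961), 87.30889129638672)
pred px [453 242]
ochre [441, 230, 25, 23, 553] [453. 241.] [595.4 -81.6] ((595.5176391601562, -81.6403579711914), (44.329345703125, 41.08932876586914), 87.68104553222656)
pred px [453 269]
green [443, 257, 21, 22, 454] [453. 268.] [546.6 -79.3] ((546.6890869140625, -79.4931411743164), (36.6809196472168, 38.984130859375), 87.65005493164062)
pin 0.9354038834571838 (10, 10) (10,10 = same)
tin 0.9996363520622253 (10, 10) (10,10 = same)
jar 0.9998334050178528 (10, 10) (10,10 = same)
bowl 0.9896548390388489 (10, 10) (10,10 = same)
```

```bash
python3 -c "
from bench import r
print(r.hand_in())"
```

```text
the job is handed in; nothing more can be done
None
```

The job is handed in at 76.7 s of the 210 s allowed; hand-in gave no verdict. I zeroed the gauge with the jaw shut, then held the three blocks (red, ochre, green) against the anvil at an estimated 5 mm for about 1.8 s. The last checks found the blocks flat in the tray, the pin in its stand, and the tin, jar and bowl unmoved.

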